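Sort turned balls on the grading board

TASK

Clear the wood block off the sorting board and put it in the offcut crate, below the rim. Then carry the caddy of turned wooden balls to the head of the board and tip it in close above the apron, over the apron's low side and towards the backboard opposite, so that the balls roll down and every ball ends in the lane for its size: small, medium and large. Finally stand the empty caddy upright on the bench, and leave the other tools and things on the bench where they are.

Things in the scene. Friction and masses are not known exactly. Their poses are not given: they have to be found in the camera images.
- sorter: fixed plywood sorting board for wooden balls, 630 x 330 mm, up to 222 mm high. Origin at bench level; +x is the way balls roll down, y across, z up. Balls roll from the apron in three channels over two fields of round rails: small ones drop between the first rails, medium ones between the second, large ones run off the end
- sorter_head (a point): middle of the apron, the solid head of the board (sorter x -295 to -110 mm, 212 mm wide, falling 8.6 degrees along +x, the rails begin on it as 14 mm ridges), on its surface, 161 mm above the bench. On its -y side a low cheek stands 20 mm above the surface: balls are tipped in over it towards the 45 mm backboard on the +y side. Headboard at x -301 mm, top 204 mm above the bench. Axes as the sorter's
- rails_a (a point): middle of the first rail field, at the height of the rail axes (136 mm above the bench): 28 mm thick rails with gaps of 36 mm, sorter x -110 to 45 mm, falling 8.6 degrees; between side cheeks (212 mm apart, 35 mm above the rail axes). Under it is the lane for small balls: sorter x -120 to 45 mm, y -112 to 200 mm, sloping to an open pocket on the +y side
- rails_b (a point): middle of the upper end of the second rail field, one step lower (rail axes here 106 mm above the bench): 12 mm thick rails with gaps of 52 mm, sorter x 45 to 170 mm. Under it is the lane for medium balls: sorter x 45 to 171 mm, y -112 to 200 mm, sloping to an open pocket on the +y side. The lane for large balls is the open tray beyond, at the foot: sorter x 171 to 311 mm, y -118 to 118 mm, walls 70 to 80 mm high
- caddy_grip (a point): centre of the cross handle of the loose plywood caddy that holds the balls, 114 mm above its underside: a bar 22 mm thick (caddy x), 30 mm tall, 186 mm long (caddy y), free above and below. Axes: +x to the caddy's low open mouth, +z up. With its balls about 0.65 kg, balanced nearly under the handle
- caddy_lip (a point): middle of the caddy's pouring lip, at the top of the ramp: 110 mm ahead (+x) of the handle's centre and 94 mm below it, 158 mm wide. The floor is level and rises to this lip in a 17 degree ramp, so tip the caddy mouth down by about 45 degrees to empty it; a lip held over the low cheek does not pin balls on the apron; jammed ones come free when it is rocked or drawn back
- caddy_base (a point): centre of the caddy's underside, axes as the caddy's (box 202 mm long, 172 mm wide, walls 55 mm high); 10 mm ahead of the handle's centre and 114 mm below it, on the bench when its z is 0
- offcut_center (a point): centre of the loose block of wood left lying crosswise on the upper rails of the sorting board: 45 mm (its x) x 130 mm (its y) x 35 mm tall (its z), about 0.14 kg, tilted with the rails
- crate: fixed black plastic slatted crate for offcuts, 160 mm (its x) x 240 mm (its y) x 120 mm high, walls 6 mm, origin at the centre of its underside; flat scraps fill its lowest 30 mm
- small_a_center (a point): centre of a loose turned wooden ball, 30 mm across, in the caddy at the start
- small_b_center (a point): centre of a loose turned wooden ball, 30 mm across, in the caddy at the start
- medium_a_center (a point): centre of a loose turned wooden ball, 46 mm across, in the caddy at the start
- medium_b_center (a point): centre of a loose turned wooden ball, 46 mm across, in the caddy at the start
- large_a_center (a point): centre of a loose turned wooden ball, 62 mm across, in the caddy at the start
- large_b_center (a point): centre of a loose turned wooden ball, 62 mm across, in the caddy at the start
- mallet: bystander: wooden mallet, 270 mm long, lying, 64 mm high; origin at the centre of its underside
- glue: bystander: glue bottle, 60 mm across, 170 mm tall; origin at the centre of its underside
- sandblock: bystander: sanding block 60 x 110 x 42 mm; origin at the centre of its underside
- pencils: bystander: tin of pencils, 68 mm across, 170 mm tall over the pencils; origin at the centre of its underside
- wheels: bystander: stack of three toy wheels, 60 mm across, 54 mm high; origin at the centre of its underside
- plane: bystander: small hand plane, 165 x 50 mm, 55 mm high; origin at the centre of its underside

How it is judged:
By the outcome, as a careful person would: the job done as asked, in the order asked, and still so for the second after the job is handed in, with the robot touching nothing.
It also fails if it takes over 72 s, if anything falls off the work surface, if the arm or the gripper's body presses on something with over 40 N, if the wrist force passes 120 N, or if a joint passes its speed limit or range.

ROBOT

A 7-joint arm with a two-finger parallel gripper is mounted at the origin on the work surface. World frame = base frame: x ahead of the robot, y to its left, z up, the work surface at z = 0. Lengths are in m, angles in rad, forces in N, time in s.
With the tool pointing down it reaches from about 0.4 to 0.875 m from the base axis. Payload 19.3 kg.
Tool frame: the origin (TCP) lies at the very end of the fingers, on their centre line; the grasp point (between the pads) lies 19 mm behind it; y points along the fingers, x is the direction in which the jaws open and shut, and the axes are right-handed (so a half turn about y gives the same grasp; the last joint's range is limited). The gripper opens to 85 mm and grips with 20 to 120 N. Pads are 22 mm wide; open, the fingers measure 114 mm over their backs; the gripper's body (76 mm by 85 mm) begins 54 mm behind the grasp point. The pads swing forward as they close: fully open they stand 13 mm farther back than shut.
Start: joints at [1.188, 0.521, -0.036, 1.599, 0.021, 1.021, -0.113], TCP at [0.192, -0.595, 0.231] pointing down, gripper open.
Joint ranges: [-2.91, 2.91], [-0.3, 2.13], [-1.5, 1.42], [0.17, 2.43], [-1.26, 4.41], [0.16, 1.93], [-2.52, 2.52]. Speed limits (rad/s): [1.89, 1.89, 2.39, 2.39, 3.01, 3.01, 3.01].

INTERFACE

Orientations are given as [roll, pitch, yaw] about the fixed x, y, z axes, in that order (R = Rz(yaw) Ry(pitch) Rx(roll)).
In Python, from workcell import bot gives the robot as it stands. The module is installed in compiled form; this text tells all that it offers.
- The arm moves only by the shell command python3 -m crank 'ROWS' [FORCE]. ROWS is JSON, a list of rows, each an object of numbers: "hand": the closure, from 0 (fully open) to 1 (shut); "dx", "dy", "dz": the shift along the tool's x, y, z in mm; "yaw": the turn about the tool's y in rad. In form: [{"hand": .., "dx": .., "dy": .., "dz": .., "yaw": ..}, ...]. A call has 1 to 12 rows; each row is the pose to reach, as a shift and turn from the pose commanded when the call began, along the tool's axes at that moment; what a row does not reach only later rows make up. A row lasts 1/12 s, in which the tool goes at most 41.7 mm and 7.16 degrees, less where a joint would pass 70% of its speed; a pose out of reach is approached as far as the arm can. A call with a gripper value outside its range is refused whole. The fingers move at their own pace and stop on an object; FORCE is the grip in N (left out, the last holds). Time passes only in rows, so rows that repeat a pose let the fingers close. It gives the time, the measured TCP pose, the force and the opening at its end, in the units of the state.
- bot.observe(): the state, without advancing time (a new reading comes with each control period).
- bot.grab_frame(name): name is "scene" or "top" or "wrist"; returns the picture (420x560x3 uint8, red, green, blue); there is no depth.
- bot.camera_info(name): a dict with "fx", "fy", "cx", "cy" (pixels), "dist" ([k1, k2, p1, p2, k3] as OpenCV has them; the pictures are not rectified), "rvec" (rotation vector, rad) and "tvec" (3), from world to camera coordinates, as OpenCV has them. Camera axes: x right, y down, z forward; pixel columns grow to the right and rows downward; lengths in m; the calibration is good to about 2 mm. A picture is of the moment at which its call begins: read the wrist's pose just before it. camera_info takes no time and is no camera call; for the wrist camera it gives the pose at the moment of the call.
- bot.job_done(): hands the job in, once; it reports no verdict.
The state is a dict: "clock": time; "qpos": joint angles; "qd": joint speeds; "joint_efforts": joint torques, N m; "position": TCP position; "tool_rot": TCP orientation; "force": force on the tool from outside, world axes, zero at the start; "moment": the same for the moment, N m; "grip_width": finger opening in m.
Only numpy, scipy, OpenCV 4.12 (cv2) and the standard library are available. Lean on these libraries where they do the work, as an engineer would, in place of code of your own. Each camera call takes 0.05 s, during which the arm holds its last target.

## Working session

There is one attempt and no reset: what is moved stays moved. The work goes in short steps, Python scripts to look and compute and a shell command to move; the robot and the scene stay as the last step left them, time stands still between calls to the robot, and variables do not carry over. Pictures are saved under pics/ and viewed, and the job is handed in when it is done.

```bash
mkdir -p pics; ls; python3 - <<'E'
from workcell import bot
import cv2,numpy as np
s=bot.observe()
for k in s: print(k,np.round(s[k],4))
for n in ["scene","top","wrist"]:
    print(n,{k:np.round(v,4).tolist() for k,v in bot.camera_info(n).items()})
    im=bot.grab_frame(n); cv2.imwrite(f"pics/{n}0.png",im[:,:,::-1])
E
```

```text
pics
clock 0.0
qpos [ 1.1878  0.522  -0.0363  1.6     0.0213  1.0211 -0.1128]
qd [-0.0018 -0.      0.001   0.0018  0.0022 -0.001  -0.0009]
joint_efforts [-4.00000e-04 -9.27118e+01  1.97970e+00 -3.69932e+01  1.78000e-02
  8.20000e-03  0.00000e+00]
position [ 0.1922 -0.5944  0.2307]
tool_rot [-1.5709e+00  1.1000e-03 -1.2580e+00]
force [ 0.1884 -0.0036 -0.2395]
moment [-0.0229  0.0152  0.0498]
grip_width 0.0854
scene {'fx': 411.6587, 'fy': 411.6587, 'cx': 273.788, 'cy': 207.9888, 'dist': [0.0147, 0.0, 0.0, 0.0, 0.0], 'rvec': [2.0298, 1.363, -0.5585], 'tvec': [-0.1638, -0.3224, 1.6035]}
top {'fx': 385.3765, 'fy': 385.3765, 'cx': 279.4252, 'cy': 212.2706, 'dist': [0.0106, 0.0, 0.0, 0.0, 0.0], 'rvec': [2.1448, -2.1776, 0.1136], 'tvec': [-0.08, 0.5583, 1.2898]}
wrist {'fx': 338.9042, 'fy': 338.9042, 'cx': 285.9575, 'cy': 211.2331, 'dist': [-0.0572, 0.0, 0.0, 0.0, 0.0], 'rvec': [-2.3139, 1.6818, 0.283], 'tvec': [-0.6234, -0.0439, 0.3809]}
```

View pics/scene0.png

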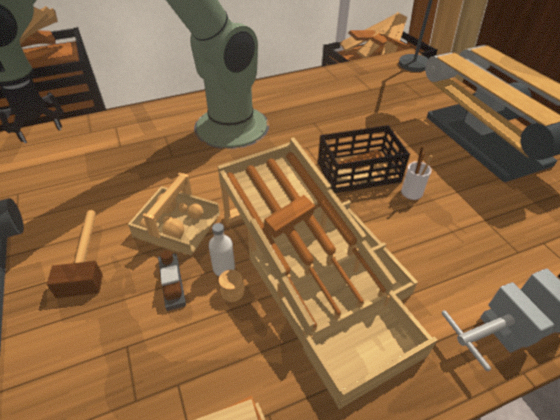

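View pics/top0.png

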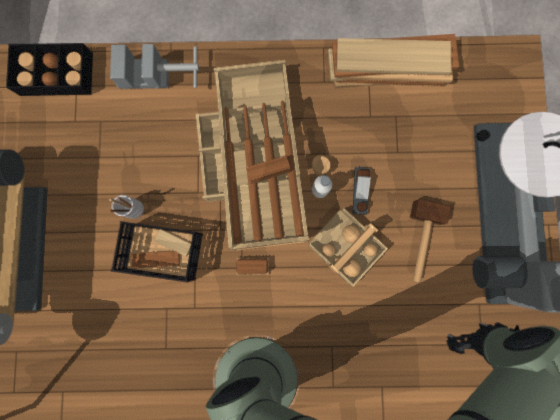

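View pics/wrist0.png

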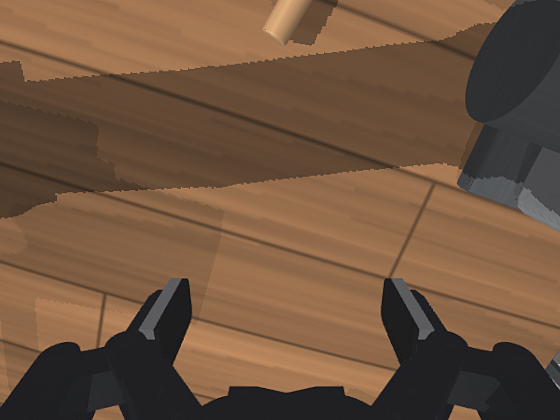

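The scene view shows the sorter with its head towards the robot. The block lies on the upper rails at about (290,215), the caddy at (175,215), the crate at (362,158) and the pencils at (416,182). In the top view the sorter's head is at (265,240), the caddy at (349,246), the crate at (158,250), the block at (270,168), the glue at (321,186), the wheels at (321,163), the plane at (363,188), the mallet at (430,225) and the sandblock at (252,266). Next I'll enlarge these views.

```bash
cat > h.py <<'E'
import numpy as np, cv2
from workcell import bot
from scipy.spatial.transform import Rotation as R
def cam(n):
    c=bot.camera_info(n); K=np.array([[c['fx'],0,c['cx']],[0,c['fy'],c['cy']],[0,0,1]])
    Rm=cv2.Rodrigues(np.array(c['rvec'],float))[0]; t=np.array(c['tvec'],float)
    return K,np.array(c['dist'],float),Rm,t
def ray(c,px):
    K,d,Rm,t=c
    p=cv2.undistortPoints(np.array([[px]],float),K,d)[0,0]
    v=Rm.T@np.array([p[0],p[1],1.]); return -Rm.T@t, v/np.linalg.norm(v)
def onz(c,px,z):
    o,v=ray(c,px); return o+v*(z-o[2])/v[2]
def proj(c,P):
    K,d,Rm,t=c
    return cv2.projectPoints(np.array(P,float).reshape(-1,1,3),cv2.Rodrigues(Rm)[0],t,K,d)[0].reshape(-1,2)
def tri(c1,p1,c2,p2):
    o1,v1=ray(c1,p1);o2,v2=ray(c2,p2)
    A=np.stack([v1,-v2],1);s=np.linalg.lstsq(A,o2-o1,rcond=None)[0]
    a=o1+v1*s[0];b=o2+v2*s[1];return (a+b)/2,np.linalg.norm(a-b)
E
python3 - <<'E'
import cv2
t=cv2.imread('pics/top0.png');s=cv2.imread('pics/scene0.png')
cv2.imwrite('pics/t1.png',cv2.resize(t[50:290,190:400],None,fx=2.5*1,fy=2.5,interpolation=cv2.INTER_CUBIC))
cv2.imwrite('pics/s1.png',cv2.resize(s[130:410,120:440],None,fx=2.1,fy=2.1,interpolation=cv2.INTER_CUBIC))
E
```

```text
(no output)
```

View pics/t1.png

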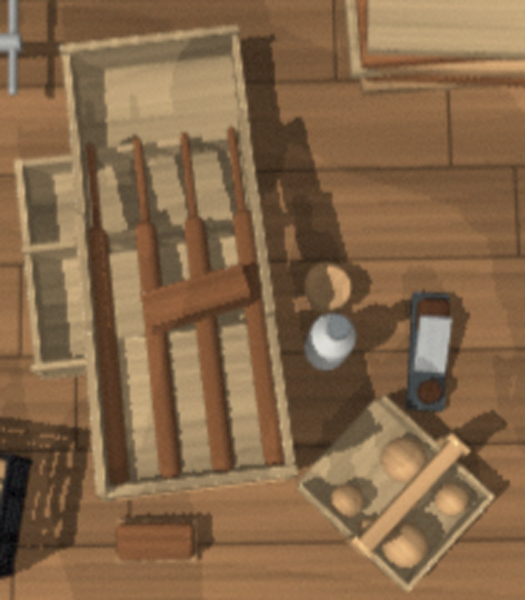

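View pics/s1.png

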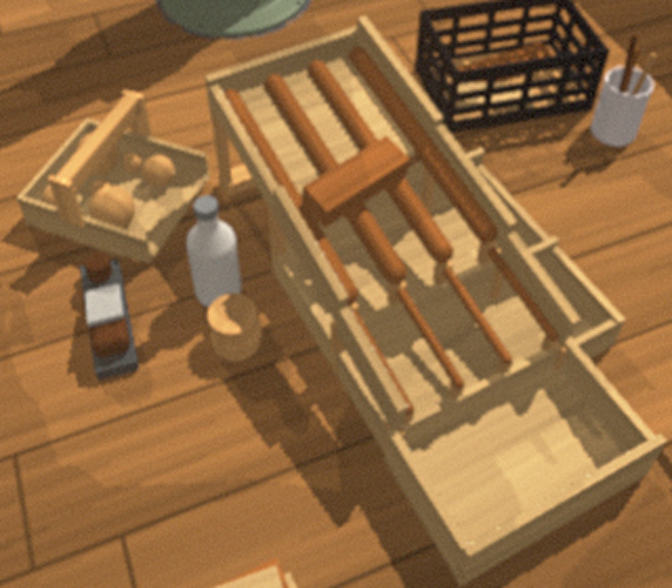

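```bash
python3 - <<'E'
from h import *
T=cam('top');S=cam('scene')
t=lambda x,y:(190+x/2.5-.3,50+y/2.5-.3); s=lambda x,y:(120+x/2.1-.25,130+y/2.1-.25)
P={'headL(+y)':(t(103,492),s(366,22)),'headR':(t(296,470),s(211,80)),'footL':(t(65,45),s(664,440)),'footR':(t(238,30),s(462,578)),
'cadH_far(+x)':(t(455,447),s(65,183)),'cadH_near':(t(367,548),s(133,95)),
'cad_front':(t(388,400),s(150,255)),'cad_left':(t(302,483),s(206,155)),
'blkR':(t(258,297),s(310,186)),'blkA':(t(248,262),s(315,218)),'blkB':(t(143,292),s(407,163)),'blkC':(t(150,328),s(385,143)),
'rail1end(y-32 lower end)':(t(195,218),s(440,258)),}
for k,(a,b) in P.items():
    p,e=tri(T,a,S,b); print(k,np.round(p*1000,1),round(e*1000,1))
for z in (.204,): print([np.round(onz(T,P[k][0],z)*1000) for k in ('headL(+y)','headR')])
for k in ('footL','footR'): print(np.round(onz(T,P[k][0],.08)*1000))
E
```

```text
headL(+y) [439.5  57.7 210.9] 7.3
headR [ 461.8 -170.4  198.9] 5.8
footL [1054.6  124.2   83.6] 3.9
footR [1088.1 -118.7   48.1] 6.4
cadH_far(+x) [ 491.1 -379.6  118.3] 3.1
cadH_near [ 366.4 -261.8  126.6] 5.4
cad_front [ 564.8 -307.6   22.3] 13.4
cad_left [ 450.6 -188.1   57.8] 4.7
blkR [ 675.5 -123.8  190.7] 17.9
blkA [ 718.4 -123.   181.4] 4.0
blkB [682.3   7.9 185. ] 0.9
blkC [ 6.381e+02 -2.000e-01  1.814e+02] 1.0
rail1end(y-32 lower end) [795.9 -32.5 152.5] 50.1
[array([438.,  55., 204.]), array([ 461., -173.,  204.])]
[1055.  123.   80.]
[1073. -115.   80.]
```

```bash
python3 - <<'E'
import cv2
t=cv2.imread('pics/top0.png');s=cv2.imread('pics/scene0.png')
cv2.imwrite('pics/t2.png',cv2.resize(t[200:290,100:240],None,fx=5,fy=5,interpolation=cv2.INTER_CUBIC))
cv2.imwrite('pics/s2.png',cv2.resize(s[165:265,120:240],None,fx=6,fy=6,interpolation=cv2.INTER_CUBIC))
cv2.imwrite('pics/s3.png',cv2.resize(s[110:210,310:440],None,fx=6,fy=6,interpolation=cv2.INTER_CUBIC))
E
```

```text
(no output)
```

View pics/t2.png

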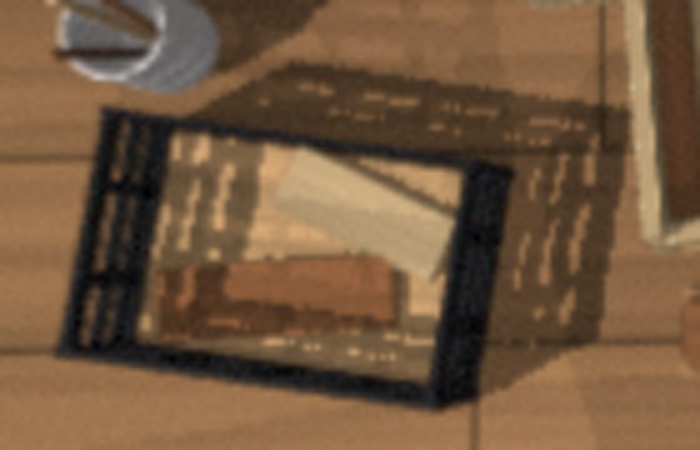

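View pics/s2.png

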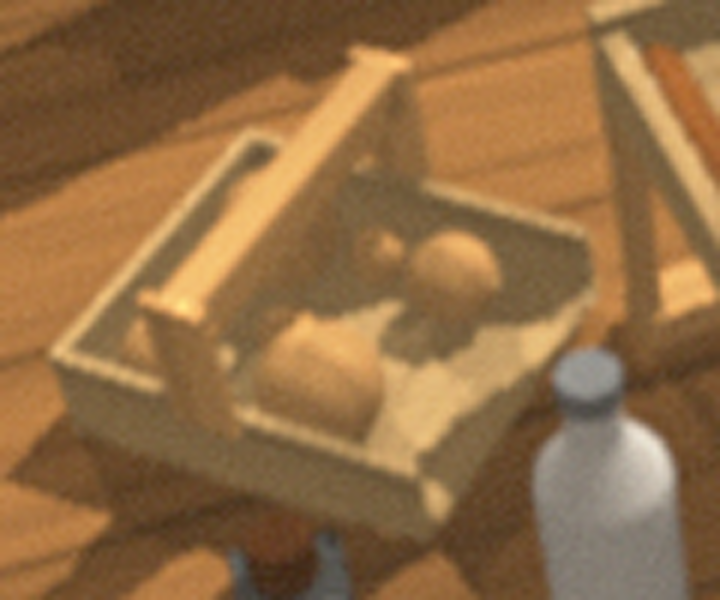

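View pics/s3.png

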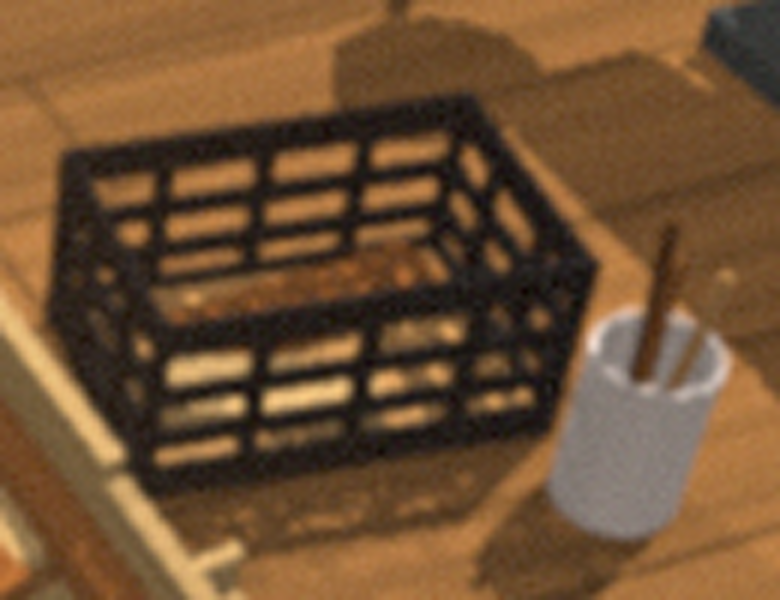

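```bash
python3 - <<'E'
from h import *
T=cam('top');S=cam('scene')
t=lambda x,y:(190+x/2.5-.3,50+y/2.5-.3); s=lambda x,y:(120+x/2.1-.25,130+y/2.1-.25)
s2=lambda x,y:(120+x/6-.4,165+y/6-.4); t2=lambda x,y:(100+x/5-.4,200+y/5-.4); s3=lambda x,y:(310+x/6-.4,110+y/6-.4)
P={'glue cap':(t(338,328),s2(588,360)),'wheels top':(t(330,287),s(236,308)),
'cadH_far':(t(455,447),s2(172,300)),'cadH_near':(t(367,548),s2(382,60)),
'lip front':(t(388,400),s2(437,500)),'rear near':(t(493,495),s2(62,355)),'rear2':(t(408,588),s2(258,138)),'mouth wall top near':(t(302,483),s2(590,240)),
'crA':(t2(105,112),s3(590,265)),'crB':(t2(68,350),s3(468,97)),'crC':(t2(440,400),s3(68,155)),'crD':(t2(508,170),s3(150,340)),'cheek kink':(t(262,230),s(345,308))}
for k,(a,b) in P.items():
    p,e=tri(T,a,S,b); print(k,np.round(p*1000,1),round(e*1000,1))
for k in('cadH_far','cadH_near'): print(np.round(onz(T,P[k][0],.129)*1000),np.round(onz(S,P[k][1],.129)*1000))
for k in('crA','crB','crC','crD'): print(np.round(onz(T,P[k][0],.12)*1000),np.round(onz(S,P[k][1],.12)*1000))
print(np.round(onz(T,t(338,328),.17)*1000))
E
```

```text
glue cap [ 636.2 -230.3  173.6] 0.8
wheels top [ 715.5 -231.1   60.2] 6.9
cadH_far [ 490.  -380.8  126.7] 3.1
cadH_near [ 366.5 -261.3  128. ] 5.9
lip front [ 563.9 -303.9   33.8] 16.9
rear near [ 430.8 -441.4   55.1] 4.2
rear2 [ 310.5 -325.1   50.5] 4.4
mouth wall top near [ 450.7 -188.3   53.6] 4.8
crA [523.7 418.8 115.3] 2.1
crB [374.3 437.9 119.1] 2.4
crC [339.9 203.6 121.4] 4.0
crD [486.4 169.9 113.2] 16.7
cheek kink [ 787.9 -130.4  100.2] 25.1
[ 490. -379.  129.] [ 492. -382.  129.]
[ 366. -264.  129.] [ 369. -259.  129.]
[524. 418. 120.] [528. 413. 120.]
[374. 436. 120.] [375. 438. 120.]
[339. 202. 120.] [339. 207. 120.]
[483. 161. 120.] [495. 174. 120.]
[ 637. -231.  170.]
```

```bash
cat > go.py <<'E'
import sys
from h import *
s=bot.observe()
M=R.from_euler('xyz',s['tool_rot']).as_matrix()
x,y,z,psi=map(float,sys.argv[1:5])   # mm, deg (world yaw of tool x)
d=M.T@(np.array([x,y,z])-np.array(s['position'])*1000)
cur=np.degrees(np.arctan2(M[1,0],M[0,0]))
e=(psi-cur+180)%360-180
print('clk',round(s['clock'],2),'pos',np.round(np.array(s['position'])*1000,1),'psi',round(cur,1),'tool_y',np.round(M[:,1],3),'F',np.round(s['force'],1),'w',round(s['grip_width']*1000,1),'q',np.round(s['qpos'],2))
print('dx %.0f dy %.0f dz %.0f yaw %.3f'%(*d,np.radians(-e)))
E
python3 go.py 670 -36 300 15.4
python3 -m crank '[{"hand":0,"dx":0,"dy":-70,"dz":0},{"hand":0,"dx":-40,"dy":-70,"dz":60,"yaw":-0.15},{"hand":0,"dx":-383,"dy":-70,"dz":626,"yaw":-1.52},{"hand":0,"dx":-383,"dy":-70,"dz":626,"yaw":-1.52},{"hand":0,"dx":-383,"dy":-70,"dz":626,"yaw":-1.52},{"hand":0,"dx":-383,"dy":-70,"dz":626,"yaw":-1.52},{"hand":0,"dx":-383,"dy":-70,"dz":626,"yaw":-1.52},{"hand":0,"dx":-383,"dy":-70,"dz":626,"yaw":-1.52},{"hand":0,"dx":-383,"dy":-70,"dz":626,"yaw":-1.52},{"hand":0,"dx":-383,"dy":-70,"dz":626,"yaw":-1.52},{"hand":0,"dx":-383,"dy":-70,"dz":626,"yaw":-1.52},{"hand":0,"dx":-383,"dy":-70,"dz":626,"yaw":-1.52}]' 30
python3 go.py 670 -36 300 15.4
```

```text
clk 0.15 pos [ 192.2 -594.4  230.8] psi -72.1 tool_y [-0.     0.001 -1.   ] F [-0.   0.3  0.3] w 85.2 q [ 1.19  0.52 -0.04  1.6   0.02  1.02 -0.11]
dx -384 dy -69 dz 626 yaw -1.527
clk 0.15 pos [ 192.2 -594.4  230.8] psi -72.1 tool_y [-0.     0.001 -1.   ] F [-0.   0.3  0.3] w 85.2 q [ 1.19  0.52 -0.04  1.6   0.02  1.02 -0.11]
dx -384 dy -69 dz 626 yaw -1.527$[0]: bad value
```

```bash

python3 -m crank '[{"hand":0,"dx":0,"dy":-70,"dz":0,"yaw":0},{"hand":0,"dx":-40,"dy":-70,"dz":60,"yaw":-0.15},{"hand":0,"dx":-383,"dy":-70,"dz":626,"yaw":-1.52},{"hand":0,"dx":-383,"dy":-70,"dz":626,"yaw":-1.52},{"hand":0,"dx":-383,"dy":-70,"dz":626,"yaw":-1.52},{"hand":0,"dx":-383,"dy":-70,"dz":626,"yaw":-1.52},{"hand":0,"dx":-383,"dy":-70,"dz":626,"yaw":-1.52},{"hand":0,"dx":-383,"dy":-70,"dz":626,"yaw":-1.52},{"hand":0,"dx":-383,"dy":-70,"dz":626,"yaw":-1.52},{"hand":0,"dx":-383,"dy":-70,"dz":626,"yaw":-1.52},{"hand":0,"dx":-383,"dy":-70,"dz":626,"yaw":-1.52},{"hand":0,"dx":-383,"dy":-70,"dz":626,"yaw":-1.52}]' 30
python3 go.py 670 -36 300 15.4
```

```text
clock: 1.15
position: [0.4892, -0.2469, 0.2962]
tool_rot: [-1.571, -0.0, 0.123]
force: [1.1, -1.4, 0.2]
grip_width: 0.0854
clk 1.15 pos [ 489.2 -246.9  296.2] psi 7.0 tool_y [ 0. -0. -1.] F [ 1.1 -1.4  0.2] w 85.4 q [ 0.72  0.36 -0.48  1.71  0.18  1.12  0.31]
dx 205 dy -4 dz 187 yaw -0.146
```

```bash

python3 -m crank '[{"hand":0,"dx":205,"dy":-4,"dz":187,"yaw":-0.146},{"hand":0,"dx":205,"dy":-4,"dz":187,"yaw":-0.146},{"hand":0,"dx":205,"dy":-4,"dz":187,"yaw":-0.146},{"hand":0,"dx":205,"dy":-4,"dz":187,"yaw":-0.146},{"hand":0,"dx":205,"dy":-4,"dz":187,"yaw":-0.146},{"hand":0,"dx":205,"dy":-4,"dz":187,"yaw":-0.146},{"hand":0,"dx":205,"dy":-4,"dz":187,"yaw":-0.146},{"hand":0,"dx":205,"dy":-4,"dz":187,"yaw":-0.146},{"hand":0,"dx":205,"dy":-4,"dz":187,"yaw":-0.146}]'
python3 go.py 670 -36 157 15.4
python3 - <<'E'
from h import *
cv2.imwrite('pics/w1.png',bot.grab_frame('wrist')[:,:,::-1])
C=cam('wrist')
# predicted block pixels etc
print(proj(C,[[.678,-.060,.187],[.670,-.036,.187],[.751,-.028,.136]]).round())
E
```

```text
clock: 1.9
position: [0.6704, -0.0371, 0.2991]
tool_rot: [-1.57, 0.001, 0.266]
force: [-0.2, 0.0, -0.7]
grip_width: 0.0854
clk 1.9 pos [670.4 -37.1 299.1] psi 15.2 tool_y [-0.001  0.001 -1.   ] F [-0.2  0.  -0.7] w 85.4 q [ 0.28  0.59 -0.52  1.36  0.29  1.27  0.01]
dx 0 dy 142 dz 1 yaw -0.003
[[290. 234.]
 [288. 205.]
 [372. 202.]]
```

View pics/w1.png

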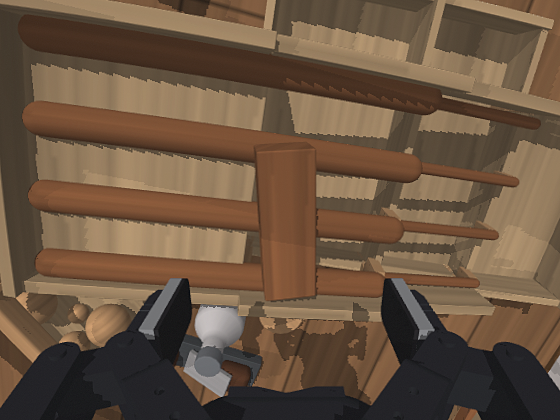

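```bash
python3 - <<'E'
from h import *
C=cam('wrist')
for p in [(225,172),(340,190),(285,183),(285,150),(285,217)]: print(p,np.round(onz(C,p,.15)*1000))
for p in [(255,150),(315,147),(316,298),(266,300)]: print(p,np.round(onz(C,p,.19)*1000),np.round(onz(C,p,.184)*1000))
# head corners etc for sorter pose
E
```

```text
(225, 172) [612. -33. 150.]
(340, 190) [714. -22. 150.]
(285, 183) [665. -29. 150.]
(285, 150) [658.  -1. 150.]
(285, 217) [674. -60. 150.]
(255, 150) [635.  -0. 190.] [634.  -1. 184.]
(315, 147) [677.  13. 190.] [678.  13. 184.]
(316, 298) [ 715. -111.  190.] [ 717. -115.  184.]
(266, 300) [ 674. -124.  190.] [ 675. -128.  184.]
```

The wrist view shows the block from (255,150) to (316,300), between the open fingers. The gap centre lies at about row 183. I'll shift slightly onto it, go down and grip.

```bash
python3 go.py 666 -29 157 17
python3 -m crank '[{"hand":0,"dx":-2,"dy":40,"dz":9,"yaw":-0.03},{"hand":0,"dx":-2,"dy":80,"dz":9,"yaw":-0.03},{"hand":0,"dx":-2,"dy":115,"dz":9,"yaw":-0.03},{"hand":0,"dx":-2,"dy":135,"dz":9,"yaw":-0.03},{"hand":0,"dx":-2,"dy":142,"dz":9,"yaw":-0.03},{"hand":1,"dx":-2,"dy":142,"dz":9,"yaw":-0.03},{"hand":1,"dx":-2,"dy":142,"dz":9,"yaw":-0.03},{"hand":1,"dx":-2,"dy":142,"dz":9,"yaw":-0.03},{"hand":1,"dx":-2,"dy":142,"dz":9,"yaw":-0.03},{"hand":1,"dx":-2,"dy":142,"dz":9,"yaw":-0.03},{"hand":1,"dx":-2,"dy":142,"dz":9,"yaw":-0.03}]' 40
python3 go.py 436 335 250 -8.3
```

```text
clk 1.95 pos [669.9 -38.9 299.4] psi 15.1 tool_y [-0.001 -0.    -1.   ] F [-0.2 -0.5  0.3] w 85.5 q [ 0.29  0.59 -0.52  1.36  0.29  1.27  0.01]
dx -1 dy 142 dz 11 yaw -0.033
clock: 2.87
position: [0.6668, -0.0312, 0.1606]
tool_rot: [-1.572, -0.003, 0.292]
force: [-2.3, -1.2, 9.5]
grip_width: 0.0468
clk 2.87 pos [666.8 -31.2 160.6] psi 16.8 tool_y [ 0.003 -0.001 -1.   ] F [-2.3 -1.2  9.5] w 46.8 q [ 0.27  0.7  -0.5   1.53  0.37  1.   -0.04]
dx -115 dy -90 dz 417 yaw 0.437
```

```bash

python3 -m crank '[{"hand":1,"dx":0,"dy":-40,"dz":0,"yaw":0},{"hand":1,"dx":0,"dy":-80,"dz":0,"yaw":0},{"hand":1,"dx":-20,"dy":-100,"dz":40,"yaw":0},{"hand":1,"dx":-115,"dy":-90,"dz":417,"yaw":0.437},{"hand":1,"dx":-115,"dy":-90,"dz":417,"yaw":0.437},{"hand":1,"dx":-115,"dy":-90,"dz":417,"yaw":0.437},{"hand":1,"dx":-115,"dy":-90,"dz":417,"yaw":0.437},{"hand":1,"dx":-115,"dy":-90,"dz":417,"yaw":0.437},{"hand":1,"dx":-115,"dy":-90,"dz":417,"yaw":0.437},{"hand":1,"dx":-115,"dy":-90,"dz":417,"yaw":0.437},{"hand":1,"dx":-115,"dy":-90,"dz":417,"yaw":0.437},{"hand":1,"dx":-115,"dy":-90,"dz":417,"yaw":0.437}]' 40
python3 go.py 436 337 250 -8.3
```

```text
clock: 3.87
position: [0.4459, 0.3177, 0.25]
tool_rot: [-1.569, -0.002, -0.144]
force: [0.8, 1.2, -0.8]
grip_width: 0.0468
clk 3.87 pos [445.9 317.7 250. ] psi -8.3 tool_y [ 0.002  0.001 -1.   ] F [ 0.8  1.2 -0.8] w 46.8 q [-0.32  0.42 -0.54  1.77  0.25  1.02 -1.1 ]
dx -13 dy 0 dz 18 yaw 0.001
```

```bash

python3 -m crank '[{"hand":1,"dx":-13,"dy":0,"dz":18,"yaw":0},{"hand":1,"dx":-13,"dy":0,"dz":18,"yaw":0},{"hand":1,"dx":-13,"dy":0,"dz":18,"yaw":0}]' 40
python3 - <<'E'
from h import *
cv2.imwrite('pics/w2.png',bot.grab_frame('wrist')[:,:,::-1])
C=cam('wrist')
print(proj(C,[[.432,.309,.12],[.525,.416,.12],[.374,.437,.12],[.339,.204,.12],[.490,.178,.12]]).round())
E
python3 go.py 436 337 75 -8.3
```

```text
clock: 4.12
position: [0.436, 0.337, 0.2497]
tool_rot: [-1.57, -0.001, -0.141]
force: [1.0, -0.5, -2.5]
grip_width: 0.0472
[[286. 231.]
 [387.  86.]
 [187.  87.]
 [208. 340.]
 [362. 344.]]
clk 4.17 pos [436.9 335.8 249.4] psi -8.2 tool_y [ 0.001  0.    -1.   ] F [ 0.2 -0.1 -1.6] w 46.9 q [-0.36  0.43 -0.55  1.76  0.25  1.03 -1.14]
dx -1 dy 174 dz 1 yaw 0.001
```

View pics/w2.png

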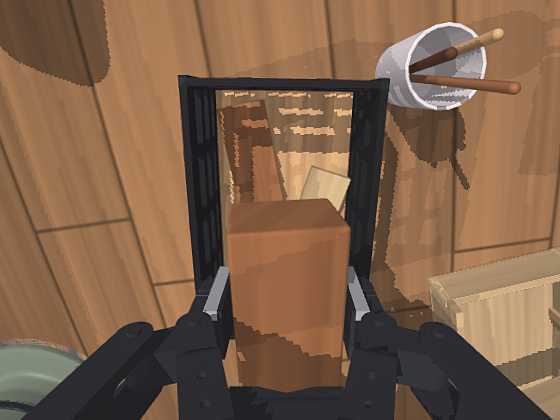

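The wrist view shows the crate rim at cols 182 to 388 with its far edge at row 82, and the block is lined up inside the walls. I'll lower it in, open part way and back out.

```bash

python3 -m crank '[{"hand":1,"dx":-1,"dy":40,"dz":0,"yaw":0},{"hand":1,"dx":-1,"dy":80,"dz":0,"yaw":0},{"hand":1,"dx":-1,"dy":120,"dz":0,"yaw":0},{"hand":1,"dx":-1,"dy":155,"dz":0,"yaw":0},{"hand":1,"dx":-1,"dy":180,"dz":0,"yaw":0},{"hand":1,"dx":-1,"dy":187,"dz":0,"yaw":0},{"hand":0.15,"dx":-1,"dy":187,"dz":0,"yaw":0},{"hand":0.15,"dx":-1,"dy":187,"dz":0,"yaw":0},{"hand":0.15,"dx":-1,"dy":187,"dz":0,"yaw":0}]' 40
python3 -m crank '[{"hand":0.15,"dx":0,"dy":-30,"dz":0,"yaw":0},{"hand":0.15,"dx":0,"dy":-80,"dz":0,"yaw":0},{"hand":0.15,"dx":0,"dy":-120,"dz":0,"yaw":0},{"hand":0.15,"dx":0,"dy":-160,"dz":0,"yaw":0},{"hand":0.15,"dx":0,"dy":-200,"dz":0,"yaw":0},{"hand":0.15,"dx":0,"dy":-215,"dz":0,"yaw":0}]'
python3 go.py 431 -321 250 45
python3 - <<'E'
from h import *
cv2.imwrite('pics/w3.png',bot.grab_frame('wrist')[:,:,::-1])
E
```

```text
clock: 4.92
position: [0.4368, 0.3363, 0.0634]
tool_rot: [-1.569, -0.002, -0.145]
force: [0.3, -0.3, 0.4]
grip_width: 0.0729
clock: 5.42
position: [0.4364, 0.3369, 0.2837]
tool_rot: [-1.565, -0.006, -0.144]
force: [0.1, 1.4, 0.4]
grip_width: 0.0726
clk 5.42 pos [436.4 336.9 283.7] psi -8.3 tool_y [ 0.007  0.005 -1.   ] F [0.1 1.4 0.4] w 72.6 q [-0.34  0.39 -0.56  1.72  0.23  1.09 -1.13]
dx 89 dy 31 dz -652 yaw -0.929
```

View pics/w3.png

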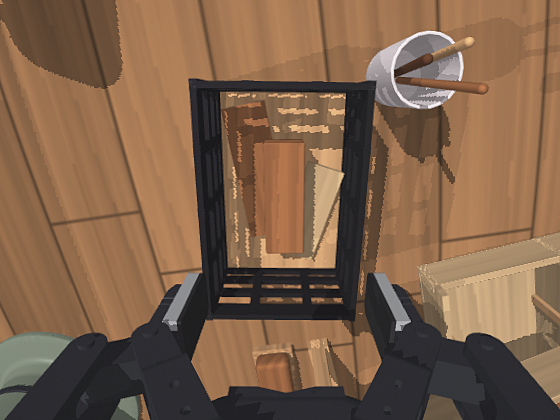

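The block lies flat in the crate, at (280,195), below the rim. Next I'll move over the caddy.

```bash

python3 -m crank '[{"hand":0,"dx":89,"dy":0,"dz":-652,"yaw":2.21},{"hand":0,"dx":89,"dy":0,"dz":-652,"yaw":2.21},{"hand":0,"dx":89,"dy":0,"dz":-652,"yaw":2.21},{"hand":0,"dx":89,"dy":0,"dz":-652,"yaw":2.21},{"hand":0,"dx":89,"dy":0,"dz":-652,"yaw":2.21},{"hand":0,"dx":89,"dy":0,"dz":-652,"yaw":2.21},{"hand":0,"dx":89,"dy":0,"dz":-652,"yaw":2.21},{"hand":0,"dx":89,"dy":0,"dz":-652,"yaw":2.21},{"hand":0,"dx":89,"dy":0,"dz":-652,"yaw":2.21},{"hand":0,"dx":89,"dy":0,"dz":-652,"yaw":2.21},{"hand":0,"dx":89,"dy":0,"dz":-652,"yaw":2.21},{"hand":0,"dx":89,"dy":0,"dz":-652,"yaw":2.21}]'
python3 go.py 431 -321 250 -135
```

```text
clock: 6.47
position: [0.4311, -0.1662, 0.2784]
tool_rot: [-1.567, -0.0, -1.65]
force: [1.9, 0.1, 0.1]
grip_width: 0.0855
clk 6.47 pos [ 431.1 -166.2  278.4] psi -94.5 tool_y [ 0.003 -0.001 -1.   ] F [1.9 0.1 0.1] w 85.5 q [ 0.29  0.2  -0.06  1.95  0.01  0.98 -1.43]
dx 154 dy 28 dz 12 yaw 0.706
```

```bash

python3 -m crank '[{"hand":0,"dx":154,"dy":10,"dz":12,"yaw":0.706},{"hand":0,"dx":154,"dy":10,"dz":12,"yaw":0.706},{"hand":0,"dx":154,"dy":10,"dz":12,"yaw":0.706},{"hand":0,"dx":154,"dy":10,"dz":12,"yaw":0.706},{"hand":0,"dx":154,"dy":10,"dz":12,"yaw":0.706},{"hand":0,"dx":154,"dy":10,"dz":12,"yaw":0.706},{"hand":0,"dx":154,"dy":10,"dz":12,"yaw":0.706},{"hand":0,"dx":154,"dy":10,"dz":12,"yaw":0.706}]'
python3 - <<'E'
from h import *
cv2.imwrite('pics/w4.png',bot.grab_frame('wrist')[:,:,::-1])
C=cam('wrist')
print(proj(C,[[.431,-.321,.129],[.4905,-.380,.129],[.367,-.262,.129]]).round())
E
python3 go.py 431 -321 250 -135
```

```text
clock: 7.13
position: [0.4323, -0.3184, 0.2676]
tool_rot: [-1.569, 0.001, -2.347]
force: [-0.2, 0.9, 0.0]
grip_width: 0.0853
[[289. 195.]
 [290.  93.]
 [291. 283.]]
clk 7.18 pos [ 432.3 -318.3  267.4] psi -134.4 tool_y [ 0.002 -0.    -1.   ] F [-0.8  0.2  0.1] w 85.2 q [ 0.41  0.34  0.15  1.8  -0.06  1.   -1.76]
dx 3 dy 17 dz 1 yaw 0.010
```

View pics/w4.png

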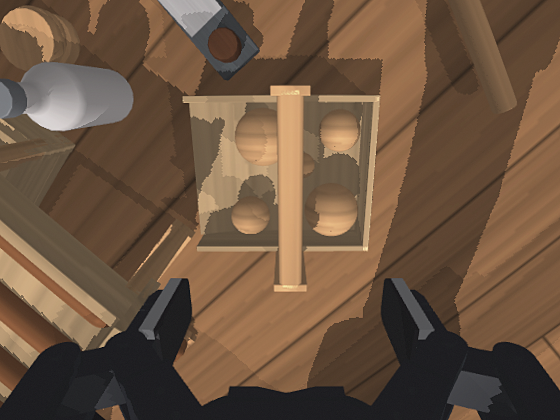

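```bash
python3 - <<'E'
from h import *
C=cam('wrist')
a=onz(C,(290,88),.129);b=onz(C,(290.5,290),.129);print(a,b,(a+b)/2,np.linalg.norm(a-b),np.degrees(np.arctan2(*(b-a)[1::-1])))
E
python3 go.py 430 -320 95 -135
```

```text
[ 0.4930224  -0.38245405  0.129     ] [ 0.36197224 -0.25588076  0.129     ] [ 0.42749732 -0.3191674   0.129     ] 0.18219480278902178 135.99556077993827
clk 7.18 pos [ 432.3 -318.3  267.4] psi -134.4 tool_y [ 0.002 -0.    -1.   ] F [-0.8  0.2  0.1] w 85.2 q [ 0.41  0.34  0.15  1.8  -0.06  1.   -1.76]
dx 3 dy 172 dz -1 yaw 0.010
```

```bash

python3 -m crank '[{"hand":0,"dx":3,"dy":40,"dz":-2,"yaw":0},{"hand":0,"dx":3,"dy":80,"dz":-2,"yaw":0},{"hand":0,"dx":3,"dy":120,"dz":-2,"yaw":0},{"hand":0,"dx":3,"dy":155,"dz":-2,"yaw":0},{"hand":0,"dx":3,"dy":172,"dz":-2,"yaw":0},{"hand":0,"dx":3,"dy":172,"dz":-2,"yaw":0},{"hand":1,"dx":3,"dy":172,"dz":-2,"yaw":0},{"hand":1,"dx":3,"dy":172,"dz":-2,"yaw":0},{"hand":1,"dx":3,"dy":172,"dz":-2,"yaw":0},{"hand":1,"dx":3,"dy":172,"dz":-2,"yaw":0},{"hand":1,"dx":3,"dy":172,"dz":-2,"yaw":0},{"hand":1,"dx":3,"dy":172,"dz":-2,"yaw":0}]' 60
python3 -m crank '[{"hand":1,"dx":0,"dy":0,"dz":0,"yaw":0},{"hand":1,"dx":0,"dy":0,"dz":0,"yaw":0},{"hand":1,"dx":0,"dy":-15,"dz":0,"yaw":0},{"hand":1,"dx":0,"dy":-35,"dz":0,"yaw":0},{"hand":1,"dx":0,"dy":-60,"dz":0,"yaw":0},{"hand":1,"dx":0,"dy":-85,"dz":0,"yaw":0},{"hand":1,"dx":0,"dy":-110,"dz":0,"yaw":0},{"hand":1,"dx":0,"dy":-135,"dz":0,"yaw":0},{"hand":1,"dx":0,"dy":-150,"dz":0,"yaw":0},{"hand":1,"dx":0,"dy":-155,"dz":0,"yaw":0},{"hand":1,"dx":0,"dy":-155,"dz":0,"yaw":0}]' 60
python3 go.py 527 -282 280 -84.3
python3 - <<'E'
from h import *
cv2.imwrite('pics/w5.png',bot.grab_frame('wrist')[:,:,::-1])
cv2.imwrite('pics/s5.png',bot.grab_frame('scene')[:,:,::-1])
E
```

```text
clock: 8.18
position: [0.4289, -0.3196, 0.0955]
tool_rot: [-1.57, 0.0, -2.35]
force: [-3.3, 1.1, 13.6]
grip_width: 0.0215
clock: 9.1
position: [0.4288, -0.3193, 0.2502]
tool_rot: [-1.569, 0.001, -2.35]
force: [-0.1, -0.1, -7.1]
grip_width: 0.0212
clk 9.1 pos [ 428.8 -319.3  250.2] psi -134.6 tool_y [ 0.001 -0.001 -1.   ] F [-0.1 -0.1 -7.1] w 21.2 q [ 0.42  0.36  0.15  1.82 -0.06  0.96 -1.76]
dx -96 dy -30 dz 44 yaw -0.878
```

View pics/w5.png

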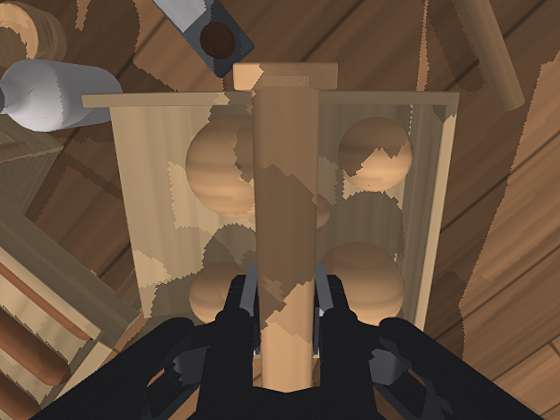

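View pics/s5.png

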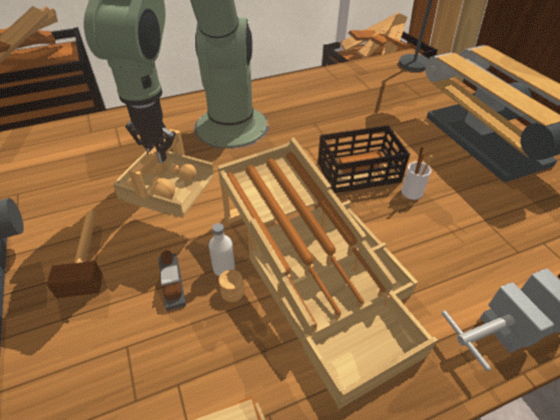

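```bash

python3 -m crank '[{"hand":1,"dx":0,"dy":-15,"dz":0,"yaw":0},{"hand":1,"dx":0,"dy":-35,"dz":0,"yaw":0},{"hand":1,"dx":-5,"dy":-52,"dz":4,"yaw":-0.03},{"hand":1,"dx":-15,"dy":-60,"dz":12,"yaw":-0.09},{"hand":1,"dx":-28,"dy":-60,"dz":22,"yaw":-0.17},{"hand":1,"dx":-42,"dy":-60,"dz":33,"yaw":-0.27},{"hand":1,"dx":-56,"dy":-60,"dz":44,"yaw":-0.37},{"hand":1,"dx":-70,"dy":-60,"dz":55,"yaw":-0.47},{"hand":1,"dx":-84,"dy":-60,"dz":66,"yaw":-0.57},{"hand":1,"dx":-98,"dy":-60,"dz":77,"yaw":-0.67},{"hand":1,"dx":-109,"dy":-60,"dz":86,"yaw":-0.76},{"hand":1,"dx":-116,"dy":-60,"dz":91,"yaw":-0.83}]' 60
python3 go.py 580 -300 310 -84.3
```

```text
clock: 10.2
position: [0.5758, -0.2999, 0.307]
tool_rot: [-1.573, 0.002, -1.514]
force: [0.1, 1.0, -5.5]
grip_width: 0.0214
clk 10.2 pos [ 575.8 -299.9  307. ] psi -86.8 tool_y [-0.002  0.002 -1.   ] F [ 0.1  1.  -5.5] w 21.4 q [ 0.41  0.5  -0.04  1.43  0.02  1.21 -1.14]
dx 0 dy -3 dz 4 yaw -0.043
```

```bash

python3 -m crank '[{"hand":1,"dx":0,"dy":0,"dz":4,"yaw":-0.04},{"hand":1,"dx":0,"dy":8,"dz":4,"yaw":-0.04},{"hand":1,"dx":0,"dy":18,"dz":4,"yaw":-0.04},{"hand":1,"dx":0,"dy":25,"dz":4,"yaw":-0.04},{"hand":1,"dx":0,"dy":28,"dz":4,"yaw":-0.04},{"hand":1,"dx":0,"dy":28,"dz":4,"yaw":-0.04}]' 60
python3 go.py 580 -300 277 -84.3
python3 - <<'E'
from h import *
for n in('top','scene'):
    im=bot.grab_frame(n); a=im[120:330,190:400] if n=='top' else im[60:340,100:380]
    cv2.imwrite(f'pics/{n}6.png',cv2.resize(a[:,:,::-1],None,fx=(2.8 if n=="top" else 2.1),fy=(2.8 if n=="top" else 2.1),interpolation=cv2.INTER_CUBIC))
E
```

```text
clock: 10.7
position: [0.5781, -0.3004, 0.28]
tool_rot: [-1.573, 0.001, -1.481]
force: [0.7, 0.0, -5.0]
grip_width: 0.0214
clk 10.7 pos [ 578.1 -300.4  280. ] psi -84.9 tool_y [-0.002  0.001 -1.   ] F [ 0.7  0.  -5. ] w 21.4 q [ 0.42  0.52 -0.04  1.46  0.02  1.16 -1.11]
dx -0 dy 3 dz 2 yaw -0.010
```

View pics/top6.png

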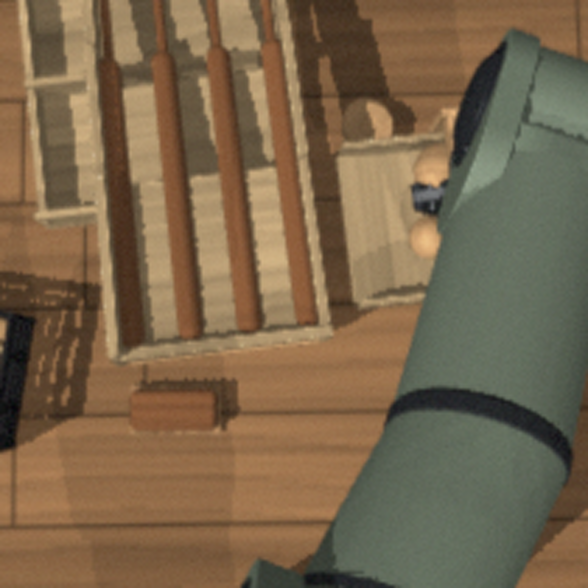

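View pics/scene6.png

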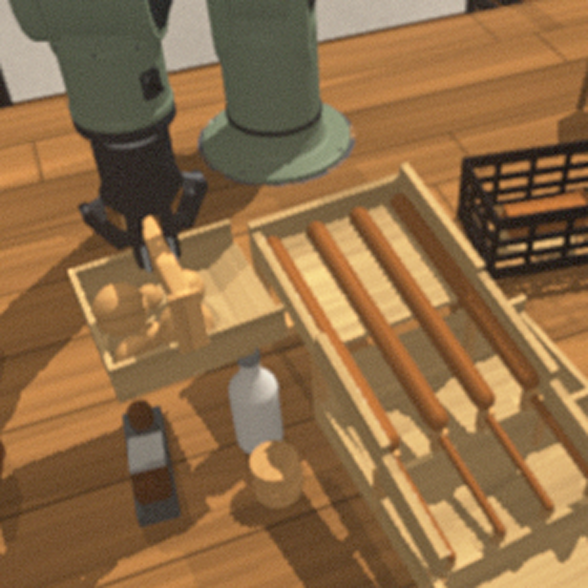

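The top view shows the lip line from (340,150) to (358,300), about 30 mm outside the low cheek and nearly parallel to it. The scene view shows the caddy level, with clearance over the glue. The tool can only turn about the vertical, so I'll tip the caddy by pushing its front face against the cheek, so that the bar turns in a light grip. First comes a gentle contact.

```bash

python3 -m crank '[{"hand":1,"dx":-2,"dy":2,"dz":0,"yaw":-0.015},{"hand":1,"dx":-6,"dy":4,"dz":0,"yaw":-0.015},{"hand":1,"dx":-11,"dy":5,"dz":0,"yaw":-0.015},{"hand":1,"dx":-15,"dy":5,"dz":0,"yaw":-0.015},{"hand":1,"dx":-17,"dy":5,"dz":0,"yaw":-0.015},{"hand":1,"dx":-17,"dy":5,"dz":0,"yaw":-0.015}]' 20
python3 go.py 578 -300 275 -84.3
python3 -m crank '[{"hand":1,"dx":-2,"dy":0,"dz":0,"yaw":0},{"hand":1,"dx":-4,"dy":0,"dz":0,"yaw":0},{"hand":1,"dx":-6,"dy":0,"dz":0,"yaw":0},{"hand":1,"dx":-6,"dy":0,"dz":0,"yaw":0}]' 20
python3 go.py 578 -300 275 -84.3
```

```text
clock: 11.3
position: [0.5774, -0.2828, 0.2767]
tool_rot: [-1.57, 0.0, -1.464]
force: [0.4, 0.4, -6.0]
grip_width: 0.0211
clk 11.3 pos [ 577.4 -282.8  276.7] psi -83.9 tool_y [ 0.  0. -1.] F [ 0.4  0.4 -6. ] w 21.1 q [ 0.4   0.51 -0.05  1.49  0.03  1.14 -1.12]
dx 17 dy 2 dz -1 yaw 0.007
clock: 11.63
position: [0.5767, -0.2772, 0.2765]
tool_rot: [-1.571, 0.0, -1.465]
force: [0.7, 0.7, -6.0]
grip_width: 0.0211
clk 11.63 pos [ 576.7 -277.2  276.5] psi -83.9 tool_y [ 0.  0. -1.] F [ 0.7  0.7 -6. ] w 21.1 q [ 0.39  0.51 -0.05  1.5   0.03  1.13 -1.13]
dx 23 dy 1 dz -1 yaw 0.007
```

```bash

python3 -m crank '[{"hand":1,"dx":-2,"dy":1,"dz":0,"yaw":0},{"hand":1,"dx":-4,"dy":1,"dz":0,"yaw":0},{"hand":1,"dx":-6,"dy":1,"dz":0,"yaw":0},{"hand":1,"dx":-6,"dy":1,"dz":0,"yaw":0}]' 20
python3 -m crank '[{"hand":1,"dx":-2,"dy":0,"dz":0,"yaw":0},{"hand":1,"dx":-4,"dy":0,"dz":0,"yaw":0},{"hand":1,"dx":-6,"dy":0,"dz":0,"yaw":0},{"hand":1,"dx":-6,"dy":0,"dz":0,"yaw":0}]' 20
python3 go.py 578 -300 275 -84.3
python3 - <<'E'
from h import *
for n in('top','scene'):
    im=bot.grab_frame(n); a=im[180:300,270:390] if n=='top' else im[110:280,120:290]
    cv2.imwrite(f'pics/{n}7.png',cv2.resize(a[:,:,::-1],None,fx=(4.8 if n=="top" else 3.5),fy=(4.8 if n=="top" else 3.5),interpolation=cv2.INTER_CUBIC))
E
```

```text
clock: 11.97
position: [0.576, -0.2711, 0.2754]
tool_rot: [-1.571, 0.0, -1.465]
force: [0.1, 1.2, -5.5]
grip_width: 0.021
clock: 12.3
position: [0.5758, -0.2669, 0.2762]
tool_rot: [-1.569, -0.003, -1.465]
force: [3.0, -7.9, -3.9]
grip_width: 0.0214
clk 12.3 pos [ 575.8 -266.9  276.2] psi -83.9 tool_y [ 0.002 -0.003 -1.   ] F [ 3.  -7.9 -3.9] w 21.4 q [ 0.38  0.5  -0.05  1.52  0.03  1.12 -1.15]
dx 33 dy 1 dz -1 yaw 0.006
```

View pics/top7.png

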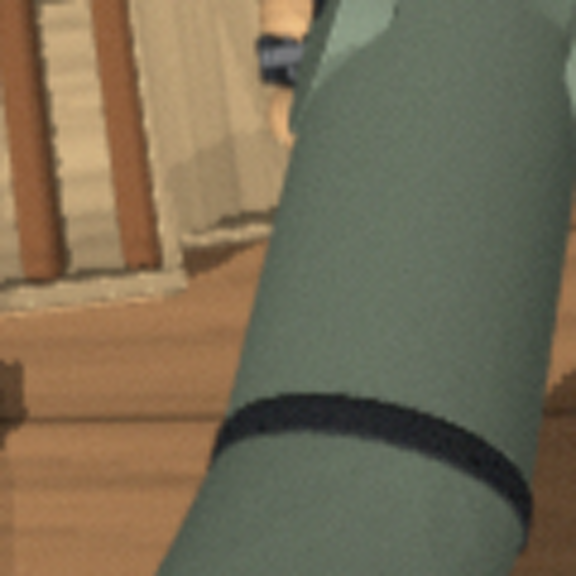

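View pics/scene7.png

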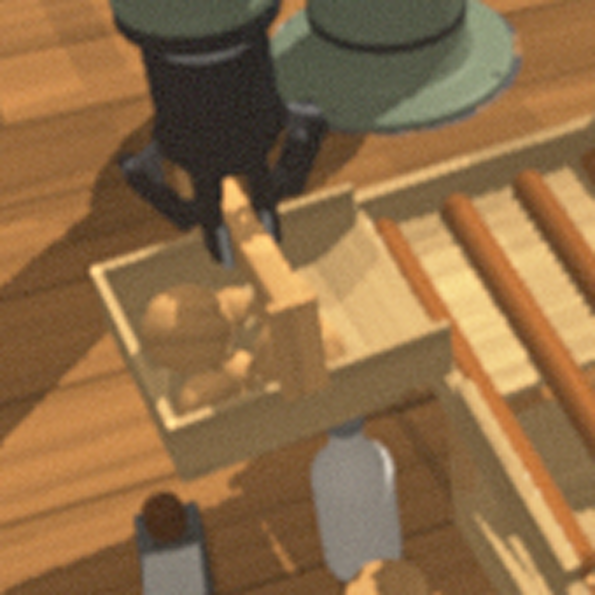

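Contact shows up as about 8 N, with the front face against the cheek. Now I'll start along the tipping arc.

```bash

python3 -m crank '[{"hand":1,"dx":-2,"dy":-1,"dz":0,"yaw":0},{"hand":1,"dx":-4,"dy":-2,"dz":0,"yaw":0},{"hand":1,"dx":-6,"dy":-4,"dz":0,"yaw":0},{"hand":1,"dx":-8,"dy":-6,"dz":0,"yaw":0},{"hand":1,"dx":-10,"dy":-8,"dz":0,"yaw":0},{"hand":1,"dx":-12,"dy":-9,"dz":0,"yaw":0},{"hand":1,"dx":-12,"dy":-9,"dz":0,"yaw":0}]' 20
python3 go.py 578 -300 275 -84.3
python3 - <<'E'
from h import *
for n in('scene',):
    im=bot.grab_frame(n); a=im[180:300,270:390] if n=='top' else im[110:280,120:290]
    cv2.imwrite(f'pics/{n}8.png',cv2.resize(a[:,:,::-1],None,fx=(4.8 if n=="top" else 3.5),fy=(4.8 if n=="top" else 3.5),interpolation=cv2.INTER_CUBIC))
E
```

```text
clock: 12.98
position: [0.5751, -0.2572, 0.2858]
tool_rot: [-1.567, -0.007, -1.466]
force: [6.2, -18.1, -7.1]
grip_width: 0.0217
clk 12.98 pos [ 575.1 -257.2  285.8] psi -84.0 tool_y [ 0.004 -0.006 -1.   ] F [  6.2 -18.1  -7.1] w 21.7 q [ 0.36  0.48 -0.06  1.53  0.03  1.13 -1.17]
dx 43 dy 11 dz -2 yaw 0.006
```

View pics/scene8.png

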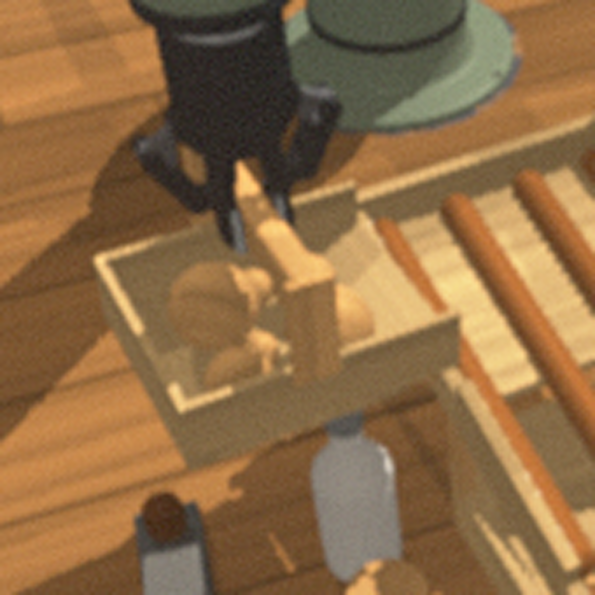

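```bash

python3 -m crank '[{"hand":1,"dx":-2,"dy":-2,"dz":0,"yaw":0},{"hand":1,"dx":-4,"dy":-4,"dz":0,"yaw":0},{"hand":1,"dx":-6,"dy":-5,"dz":0,"yaw":0},{"hand":1,"dx":-8,"dy":-6,"dz":0,"yaw":0},{"hand":1,"dx":-10,"dy":-7,"dz":0,"yaw":0},{"hand":1,"dx":-10,"dy":-7,"dz":0,"yaw":0}]' 20
python3 go.py 578 -300 275 -84.3
python3 - <<'E'
from h import *
for n in('scene',):
    im=bot.grab_frame(n); a=im[180:300,270:390] if n=='top' else im[110:280,120:290]
    cv2.imwrite(f'pics/{n}9.png',cv2.resize(a[:,:,::-1],None,fx=(4.8 if n=="top" else 3.5),fy=(4.8 if n=="top" else 3.5),interpolation=cv2.INTER_CUBIC))
print(np.round(bot.observe()['moment'],2))
E
```

```text
clock: 13.53
position: [0.5744, -0.2486, 0.2932]
tool_rot: [-1.566, -0.009, -1.466]
force: [7.8, -25.0, -5.4]
grip_width: 0.0216
clk 13.53 pos [ 574.4 -248.6  293.2] psi -84.0 tool_y [ 0.006 -0.009 -1.   ] F [  7.8 -25.   -5.4] w 21.6 q [ 0.35  0.46 -0.06  1.53  0.04  1.14 -1.18]
dx 51 dy 19 dz -2 yaw 0.005
[-7.81 -2.82  1.46]
```

View pics/scene9.png

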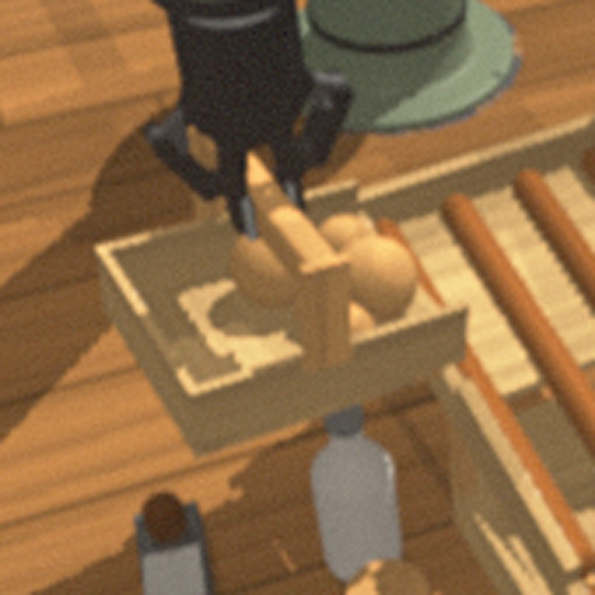

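```bash

python3 - <<'E'
from h import *
cv2.imwrite('pics/w10.png',bot.grab_frame('wrist')[:,:,::-1])
E
```

```text
(no output)
```

View pics/w10.png

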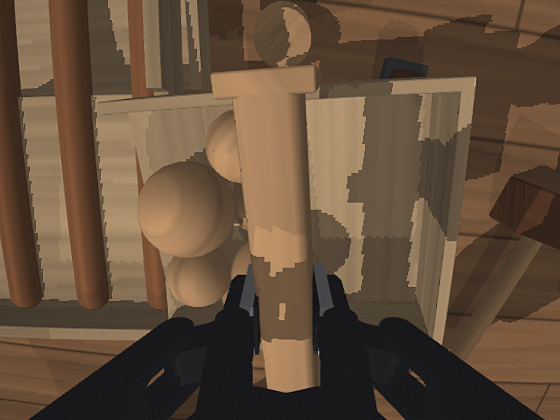

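The wrist view shows the balls gathered on the ramp at (190,220), behind the lip at about col 150, with the caddy tipped about 10 degrees. The force is rising elastically and stands at 25 N. I'll go on slowly and watch it.

```bash

python3 -m crank '[{"hand":1,"dx":-2,"dy":-2,"dz":0,"yaw":0},{"hand":1,"dx":-4,"dy":-4,"dz":0,"yaw":0},{"hand":1,"dx":-6,"dy":-5,"dz":0,"yaw":0},{"hand":1,"dx":-8,"dy":-7,"dz":0,"yaw":0},{"hand":1,"dx":-10,"dy":-8,"dz":0,"yaw":0}]' 20
python3 -m crank '[{"hand":1,"dx":-2,"dy":-1,"dz":0,"yaw":0},{"hand":1,"dx":-4,"dy":-2,"dz":0,"yaw":0},{"hand":1,"dx":-6,"dy":-3,"dz":0,"yaw":0},{"hand":1,"dx":-6,"dy":-3,"dz":0,"yaw":0}]' 20
python3 - <<'E'
from h import *
for n in('scene',):
    im=bot.grab_frame(n); a=im[180:300,270:390] if n=='top' else im[110:280,120:290]
    cv2.imwrite(f'pics/{n}11.png',cv2.resize(a[:,:,::-1],None,fx=(4.8 if n=="top" else 3.5),fy=(4.8 if n=="top" else 3.5),interpolation=cv2.INTER_CUBIC))
print(np.round(bot.observe()['moment'],2))
E
```

```text
clock: 14.05
position: [0.5731, -0.2396, 0.3014]
tool_rot: [-1.566, -0.01, -1.467]
force: [9.1, -27.9, -1.8]
grip_width: 0.022
clock: 14.38
position: [0.5724, -0.2348, 0.3045]
tool_rot: [-1.566, -0.013, -1.467]
force: [7.6, -33.4, -3.5]
grip_width: 0.0227
[-11.22  -2.18   2.42]
```

View pics/scene11.png

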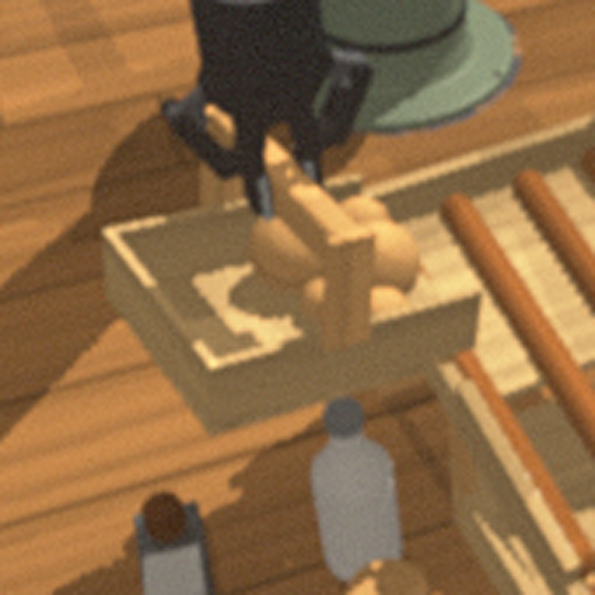

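```bash

python3 -m crank '[{"hand":1,"dx":-3,"dy":-2,"dz":0,"yaw":0},{"hand":1,"dx":-6,"dy":-3,"dz":0,"yaw":0},{"hand":1,"dx":-9,"dy":-4,"dz":0,"yaw":0},{"hand":1,"dx":-12,"dy":-6,"dz":0,"yaw":0},{"hand":1,"dx":-15,"dy":-7,"dz":0,"yaw":0},{"hand":1,"dx":-18,"dy":-8,"dz":0,"yaw":0},{"hand":1,"dx":-18,"dy":-8,"dz":0,"yaw":0}]' 20
python3 - <<'E'
from h import *
for n in('scene',):
    im=bot.grab_frame(n); a=im[110:280,120:290]
    cv2.imwrite(f'pics/{n}12.png',cv2.resize(a[:,:,::-1],None,fx=(4.8 if n=="top" else 3.5),fy=(4.8 if n=="top" else 3.5),interpolation=cv2.INTER_CUBIC))
print(np.round(bot.observe()['moment'],2))
E
```

```text
clock: 15.02
position: [0.5699, -0.2168, 0.3121]
tool_rot: [-1.568, -0.012, -1.466]
force: [5.2, -33.0, -5.5]
grip_width: 0.0249
[-11.44  -1.53   2.67]
```

View pics/scene12.png

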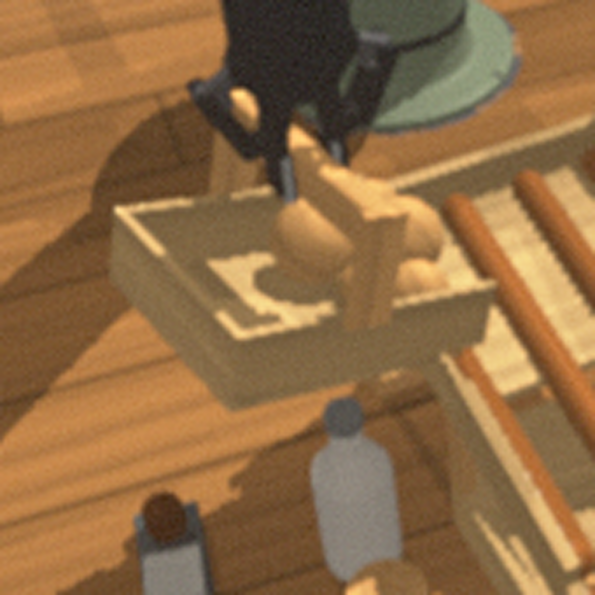

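The force has levelled off at 33 N and the bar is now turning in the pads (opening 24.9 mm). I'll continue.

```bash

python3 -m crank '[{"hand":1,"dx":-3,"dy":-1,"dz":0,"yaw":0},{"hand":1,"dx":-6,"dy":-2,"dz":0,"yaw":0},{"hand":1,"dx":-9,"dy":-3,"dz":0,"yaw":0},{"hand":1,"dx":-12,"dy":-4,"dz":0,"yaw":0},{"hand":1,"dx":-15,"dy":-5,"dz":0,"yaw":0},{"hand":1,"dx":-18,"dy":-6,"dz":0,"yaw":0},{"hand":1,"dx":-18,"dy":-6,"dz":0,"yaw":0}]' 20
python3 - <<'E'
from h import *
for n in('scene','wrist'):
    im=bot.grab_frame(n); a=im[110:280,120:290]
    if n=='wrist': cv2.imwrite('pics/wrist13.png',im[:,:,::-1]); continue
    cv2.imwrite(f'pics/{n}13.png',cv2.resize(a[:,:,::-1],None,fx=(4.8 if n=="top" else 3.5),fy=(4.8 if n=="top" else 3.5),interpolation=cv2.INTER_CUBIC))
print(np.round(bot.observe()['moment'],2))
E
```

```text
clock: 15.65
position: [0.5688, -0.199, 0.3192]
tool_rot: [-1.565, -0.013, -1.467]
force: [8.2, -33.2, 6.2]
grip_width: 0.027
[-11.32  -1.76   2.56]
```

View pics/scene13.png

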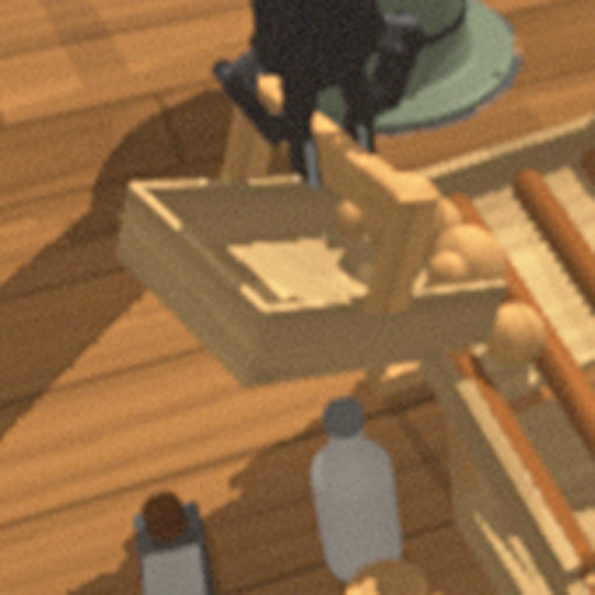

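View pics/wrist13.png

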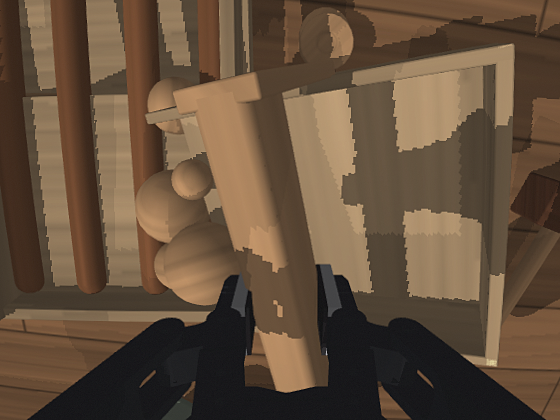

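The scene view shows a ball out on the rails at (520,330) and more crossing the lip at (460,255). The wrist view shows the caddy turned a little in the grip, with its mouth over the apron. I'll continue slowly.

```bash

python3 -m crank '[{"hand":1,"dx":-2,"dy":-1,"dz":0,"yaw":0},{"hand":1,"dx":-4,"dy":-2,"dz":0,"yaw":0},{"hand":1,"dx":-6,"dy":-3,"dz":0,"yaw":0},{"hand":1,"dx":-8,"dy":-4,"dz":0,"yaw":0},{"hand":1,"dx":-10,"dy":-5,"dz":0,"yaw":0},{"hand":1,"dx":-12,"dy":-6,"dz":0,"yaw":0},{"hand":1,"dx":-12,"dy":-6,"dz":0,"yaw":0}]' 20
python3 - <<'E'
from h import *
for n in('scene','wrist'):
    im=bot.grab_frame(n); a=im[110:280,120:290]
    if n=='wrist': cv2.imwrite('pics/wrist14.png',im[:,:,::-1]); continue
    cv2.imwrite(f'pics/{n}14.png',im[:,:,::-1])
print(np.round(bot.observe()['moment'],2))
E
```

```text
clock: 16.33
position: [0.5666, -0.1867, 0.3244]
tool_rot: [-1.568, -0.011, -1.467]
force: [3.1, -30.4, 3.3]
grip_width: 0.0284
[-10.39  -0.56   1.95]
```

View pics/scene14.png

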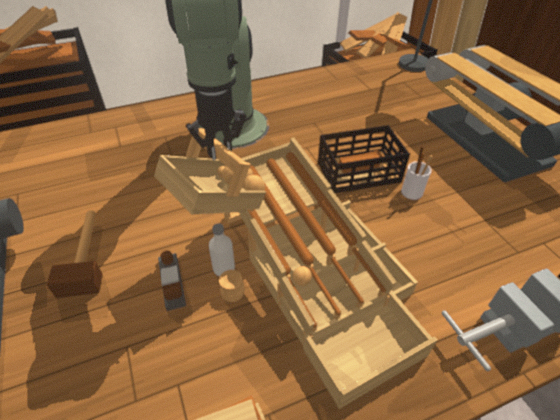

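View pics/wrist14.png

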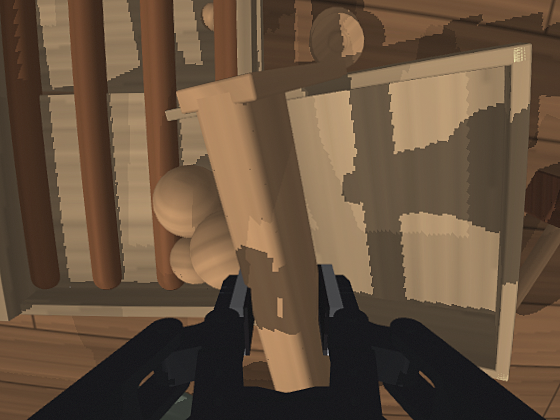

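Some balls are already rolling down: one is on the second rails at (301,275). Three or so are still at the lip, so I'll tip further.

```bash

python3 -m crank '[{"hand":1,"dx":-3,"dy":-1,"dz":0,"yaw":0},{"hand":1,"dx":-6,"dy":-2,"dz":0,"yaw":0},{"hand":1,"dx":-9,"dy":-3,"dz":0,"yaw":0},{"hand":1,"dx":-12,"dy":-4,"dz":0,"yaw":0},{"hand":1,"dx":-15,"dy":-5,"dz":0,"yaw":0},{"hand":1,"dx":-18,"dy":-6,"dz":0,"yaw":0},{"hand":1,"dx":-18,"dy":-6,"dz":0,"yaw":0},{"hand":1,"dx":-18,"dy":-6,"dz":0,"yaw":0}]' 20
python3 - <<'E'
from h import *
for n in('scene','wrist'):
    im=bot.grab_frame(n); a=im[110:280,120:290]
    if n=='wrist': cv2.imwrite('pics/wrist15.png',im[:,:,::-1]); continue
    cv2.imwrite(f'pics/{n}15.png',im[:,:,::-1])
print(np.round(bot.observe()['moment'],2))
E
```

```text
clock: 17.1
position: [0.5648, -0.1674, 0.3301]
tool_rot: [-1.568, -0.009, -1.467]
force: [3.0, -24.5, 4.8]
grip_width: 0.0293
[-8.41 -0.41  1.68]
```

View pics/scene15.png

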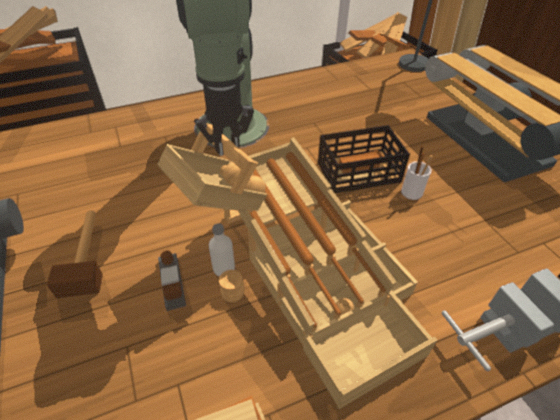

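View pics/wrist15.png

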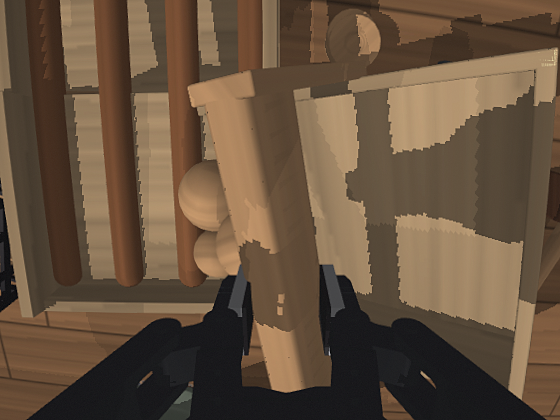

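```bash

python3 - <<'E'
from h import *
for n in('scene','top'):
    im=bot.grab_frame(n); a=im[110:230,150:290] if n=='scene' else im[140:270,210:350]
    cv2.imwrite(f'pics/{n}16.png',cv2.resize(a[:,:,::-1],None,fx=4.6,fy=4.6,interpolation=cv2.INTER_CUBIC))
E
```

```text
(no output)
```

View pics/scene16.png

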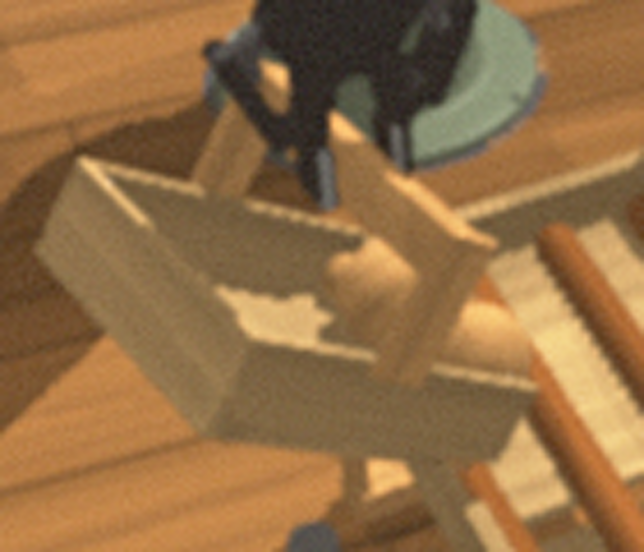

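View pics/top16.png

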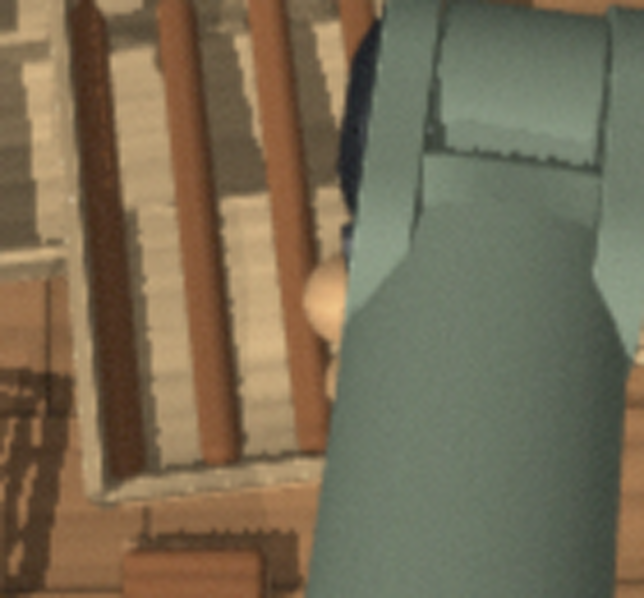

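The large ball sits wedged between the lip and the second rail (top view (325,300)). I'll draw the caddy back a little.

```bash

python3 -m crank '[{"hand":1,"dx":3,"dy":-1,"dz":0,"yaw":0},{"hand":1,"dx":7,"dy":-3,"dz":0,"yaw":0},{"hand":1,"dx":12,"dy":-4,"dz":0,"yaw":0},{"hand":1,"dx":16,"dy":-4,"dz":0,"yaw":0},{"hand":1,"dx":16,"dy":-4,"dz":0,"yaw":0}]' 20
python3 - <<'E'
from h import *
for n in('scene','wrist'):
    im=bot.grab_frame(n); a=im[110:230,150:290] if n=='scene' else im
    cv2.imwrite(f'pics/{n}17.png',a[:,:,::-1] if n=='wrist' else cv2.resize(a[:,:,::-1],None,fx=4.6,fy=4.6,interpolation=cv2.INTER_CUBIC))
E
```

```text
clock: 17.72
position: [0.5663, -0.1791, 0.3329]
tool_rot: [-1.57, -0.001, -1.466]
force: [0.3, -1.8, 1.4]
grip_width: 0.0296
```

View pics/scene17.png

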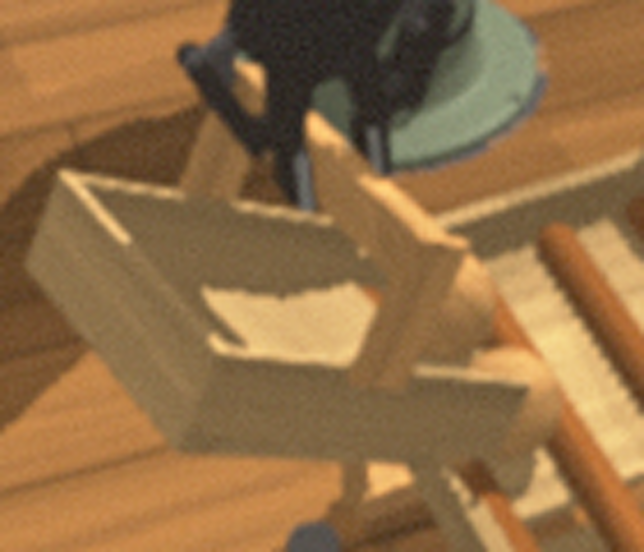

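View pics/wrist17.png

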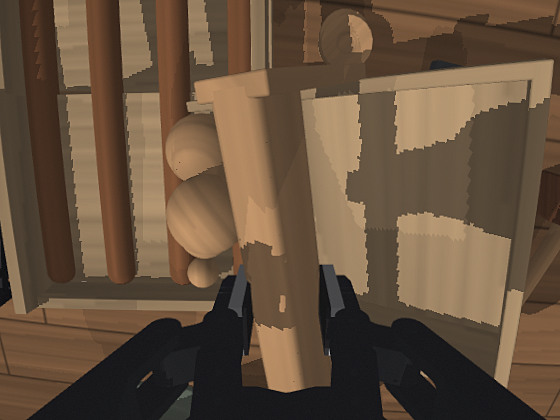

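The tilt holds with almost no force on the tool, and the balls have begun to move: large ones at (195,150) and (205,215), a small one at (203,272). I'll draw back a little more and wait.

```bash

python3 -m crank '[{"hand":1,"dx":0,"dy":-2,"dz":0,"yaw":0},{"hand":1,"dx":2,"dy":-4,"dz":0,"yaw":0},{"hand":1,"dx":5,"dy":-6,"dz":0,"yaw":0},{"hand":1,"dx":8,"dy":-8,"dz":0,"yaw":0},{"hand":1,"dx":8,"dy":-8,"dz":0,"yaw":0},{"hand":1,"dx":8,"dy":-8,"dz":0,"yaw":0}]' 30
python3 - <<'E'
from h import *
for n in('scene','wrist'):
    im=bot.grab_frame(n); a=im
    cv2.imwrite(f'pics/{n}18.png',a[:,:,::-1])
E
```

```text
clock: 18.32
position: [0.5669, -0.1863, 0.3404]
tool_rot: [-1.571, 0.0, -1.465]
force: [-0.0, 0.0, -3.5]
grip_width: 0.0296
```

View pics/scene18.png

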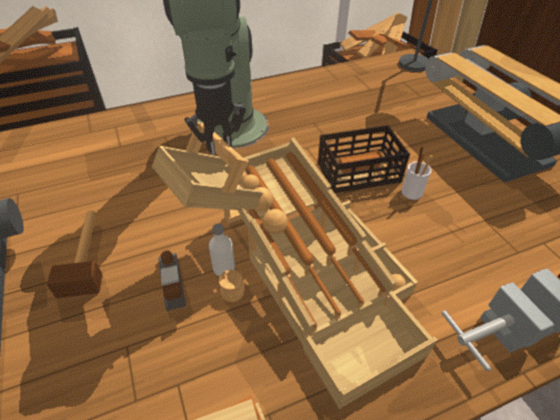

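View pics/wrist18.png

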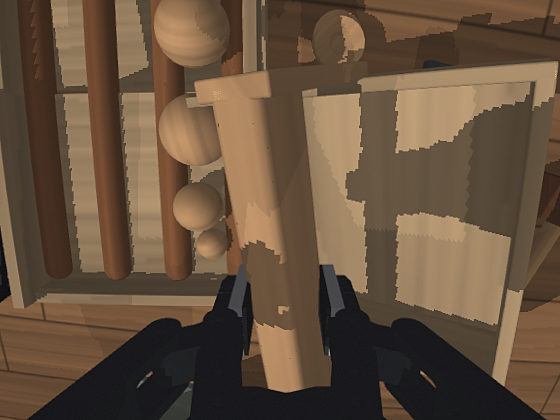

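The jam is clear. Two large balls, one medium and one small are rolling down the channel in a row, and the first medium already sits in its pocket at (398,282). I'll wait and lift slightly.

```bash

python3 -m crank '[{"hand":1,"dx":1,"dy":-4,"dz":0,"yaw":0},{"hand":1,"dx":3,"dy":-10,"dz":0,"yaw":0},{"hand":1,"dx":4,"dy":-12,"dz":0,"yaw":0},{"hand":1,"dx":4,"dy":-12,"dz":0,"yaw":0},{"hand":1,"dx":4,"dy":-12,"dz":0,"yaw":0},{"hand":1,"dx":4,"dy":-12,"dz":0,"yaw":0},{"hand":1,"dx":4,"dy":-12,"dz":0,"yaw":0},{"hand":1,"dx":4,"dy":-12,"dz":0,"yaw":0},{"hand":1,"dx":4,"dy":-12,"dz":0,"yaw":0},{"hand":1,"dx":4,"dy":-12,"dz":0,"yaw":0},{"hand":1,"dx":4,"dy":-12,"dz":0,"yaw":0},{"hand":1,"dx":4,"dy":-12,"dz":0,"yaw":0}]' 40
python3 - <<'E'
from h import *
for n in('scene','wrist'):
    im=bot.grab_frame(n); a=im
    cv2.imwrite(f'pics/{n}19.png',a[:,:,::-1])
E
```

```text
clock: 19.42
position: [0.5673, -0.1901, 0.3524]
tool_rot: [-1.571, 0.0, -1.465]
force: [0.3, 0.5, -3.5]
grip_width: 0.0295
```

View pics/scene19.png

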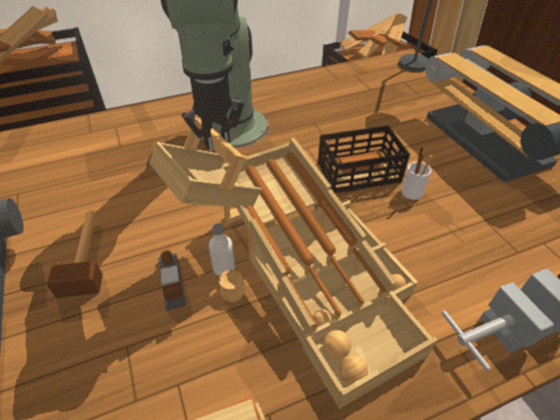

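View pics/wrist19.png

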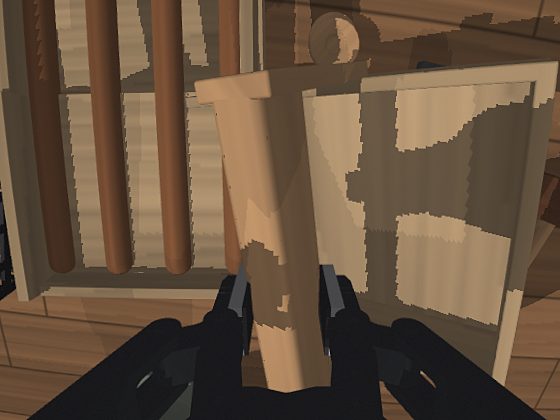

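Both large balls are in the foot tray at (338,343) and (355,363). A medium one is at (320,316), at the end of the second rails. The caddy is empty. I'll carry it back to its first place on the bench.

```bash
python3 go.py 429 -320 375 -144
python3 -m crank '[{"hand":1,"dx":8,"dy":-10,"dz":0,"yaw":0},{"hand":1,"dx":25,"dy":-20,"dz":-5,"yaw":0.03},{"hand":1,"dx":45,"dy":-23,"dz":-20,"yaw":0.1},{"hand":1,"dx":65,"dy":-23,"dz":-40,"yaw":0.2},{"hand":1,"dx":82,"dy":-23,"dz":-60,"yaw":0.31},{"hand":1,"dx":96,"dy":-23,"dz":-80,"yaw":0.42},{"hand":1,"dx":106,"dy":-23,"dz":-98,"yaw":0.53},{"hand":1,"dx":112,"dy":-23,"dz":-114,"yaw":0.64},{"hand":1,"dx":116,"dy":-23,"dz":-127,"yaw":0.75},{"hand":1,"dx":117,"dy":-23,"dz":-137,"yaw":0.86},{"hand":1,"dx":117,"dy":-23,"dz":-145,"yaw":0.96},{"hand":1,"dx":117,"dy":-23,"dz":-149,"yaw":1.03}]' 40
python3 go.py 429 -320 160 -144
```

```text
clk 19.52 pos [ 567.3 -190.1  352.5] psi -83.9 tool_y [-0.  0. -1.] F [ 0.  -0.7 -3.3] w 29.7 q [ 0.28  0.38 -0.07  1.51  0.03  1.25 -1.27]
dx 115 dy -23 dz -151 yaw 1.048
clock: 20.52
position: [0.4301, -0.3234, 0.376]
tool_rot: [-1.57, 0.0, -2.503]
force: [0.1, 0.1, -3.5]
grip_width: 0.0294
clk 20.52 pos [ 430.1 -323.4  376. ] psi -143.4 tool_y [ 0.    -0.001 -1.   ] F [ 0.1  0.1 -3.5] w 29.4 q [ 0.39  0.26  0.18  1.63 -0.05  1.26 -1.92]
dx -1 dy 216 dz -4 yaw 0.010
```

```bash

python3 - <<'E'
from h import *
for n in('scene','wrist'):
    im=bot.grab_frame(n); a=im
    cv2.imwrite(f'pics/{n}20.png',a[:,:,::-1])
E
```

```text
(no output)
```

View pics/scene20.png

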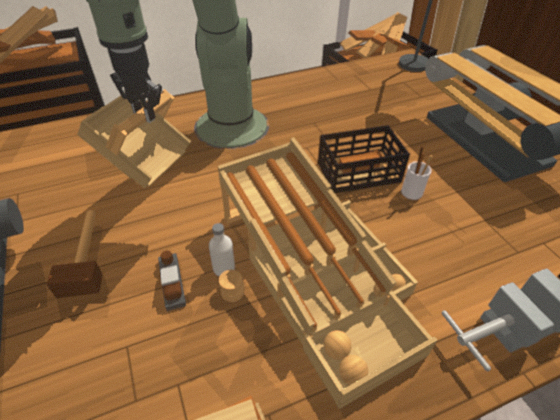

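View pics/wrist20.png

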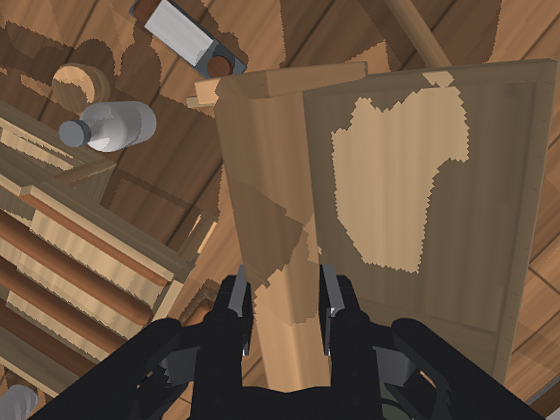

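The wrist and scene views show the empty caddy tipped about 35 degrees, with nothing left inside. I'll lower it until its front edge touches the bench.

```bash

python3 -m crank '[{"hand":1,"dx":0,"dy":20,"dz":-4,"yaw":0},{"hand":1,"dx":0,"dy":55,"dz":-4,"yaw":0},{"hand":1,"dx":0,"dy":90,"dz":-4,"yaw":0},{"hand":1,"dx":0,"dy":125,"dz":-4,"yaw":0},{"hand":1,"dx":0,"dy":160,"dz":-4,"yaw":0},{"hand":1,"dx":0,"dy":190,"dz":-4,"yaw":0},{"hand":1,"dx":0,"dy":210,"dz":-4,"yaw":0},{"hand":1,"dx":0,"dy":220,"dz":-4,"yaw":0},{"hand":1,"dx":0,"dy":224,"dz":-4,"yaw":0}]' 40
python3 -m crank '[{"hand":1,"dx":0,"dy":3,"dz":0,"yaw":0},{"hand":1,"dx":0,"dy":6,"dz":0,"yaw":0},{"hand":1,"dx":0,"dy":6,"dz":0,"yaw":0}]' 40
python3 -m crank '[{"hand":1,"dx":0,"dy":2,"dz":0,"yaw":0},{"hand":1,"dx":0,"dy":4,"dz":0,"yaw":0},{"hand":1,"dx":0,"dy":4,"dz":0,"yaw":0}]' 40
```

```text
clock: 21.37
position: [0.429, -0.319, 0.1503]
tool_rot: [-1.572, -0.001, -2.493]
force: [-1.2, 0.7, -3.4]
grip_width: 0.0297
clock: 21.62
position: [0.4296, -0.3193, 0.1461]
tool_rot: [-1.57, 0.001, -2.495]
force: [-0.5, 0.0, -2.4]
grip_width: 0.0295
clock: 21.87
position: [0.4294, -0.3192, 0.1417]
tool_rot: [-1.57, 0.0, -2.495]
force: [0.9, -0.6, -1.2]
grip_width: 0.0297
```

```bash

python3 -m crank '[{"hand":1,"dx":0,"dy":2,"dz":0,"yaw":0},{"hand":1,"dx":0,"dy":4,"dz":0,"yaw":0},{"hand":1,"dx":0,"dy":4,"dz":0,"yaw":0}]' 40
python3 -m crank '[{"hand":1,"dx":0,"dy":2,"dz":0,"yaw":0},{"hand":1,"dx":0,"dy":4,"dz":0,"yaw":0},{"hand":1,"dx":0,"dy":4,"dz":0,"yaw":0}]' 40
python3 - <<'E'
from h import *
for n in('scene',):
    im=bot.grab_frame(n)[130:270,80:260]
    cv2.imwrite(f'pics/{n}21.png',cv2.resize(im[:,:,::-1],None,fx=4,fy=4))
E
```

```text
clock: 22.12
position: [0.4297, -0.3197, 0.138]
tool_rot: [-1.569, 0.001, -2.495]
force: [-0.2, 0.0, -2.9]
grip_width: 0.0295
clock: 22.37
position: [0.4293, -0.3193, 0.1335]
tool_rot: [-1.57, 0.0, -2.495]
force: [0.8, -2.4, 1.8]
grip_width: 0.0292
```

View pics/scene21.png

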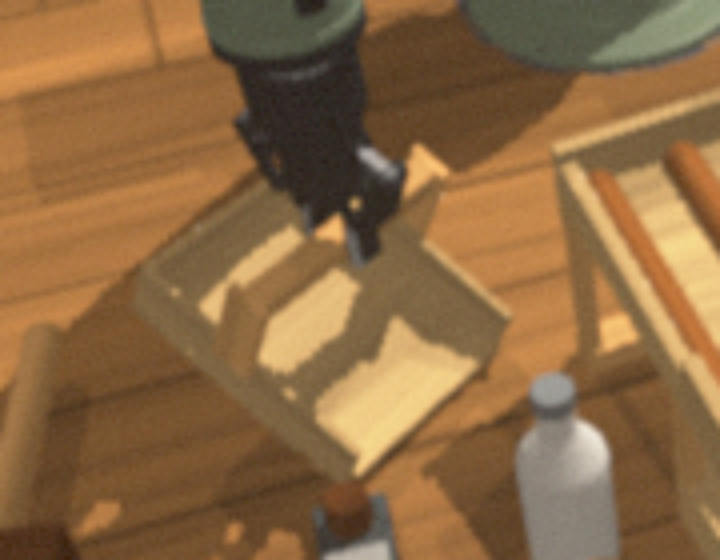

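The front edge is just touching the bench. As the caddy settles, its handle will swing back about 75 mm. I'll shift it 60 mm forward first, so that it ends in its old place, clear of the mallet and the plane.

```bash

python3 -m crank '[{"hand":1,"dx":0,"dy":-10,"dz":0,"yaw":0},{"hand":1,"dx":-6,"dy":-14,"dz":0,"yaw":0},{"hand":1,"dx":-20,"dy":-14,"dz":0,"yaw":0},{"hand":1,"dx":-35,"dy":-14,"dz":0,"yaw":0},{"hand":1,"dx":-50,"dy":-14,"dz":0,"yaw":0},{"hand":1,"dx":-60,"dy":-12,"dz":0,"yaw":0},{"hand":1,"dx":-62,"dy":-8,"dz":0,"yaw":0},{"hand":1,"dx":-62,"dy":-4,"dz":0,"yaw":0},{"hand":1,"dx":-62,"dy":-1,"dz":0,"yaw":0},{"hand":1,"dx":-62,"dy":1,"dz":0,"yaw":0},{"hand":1,"dx":-62,"dy":1,"dz":0,"yaw":0}]' 40
python3 - <<'E'
from h import *
for n in('scene',):
    im=bot.grab_frame(n)[130:270,80:260]
    cv2.imwrite(f'pics/{n}22.png',cv2.resize(im[:,:,::-1],None,fx=4,fy=4))
E
```

```text
clock: 23.33
position: [0.478, -0.2823, 0.1321]
tool_rot: [-1.571, -0.001, -2.496]
force: [-0.3, -0.5, -3.2]
grip_width: 0.0294
```

View pics/scene22.png

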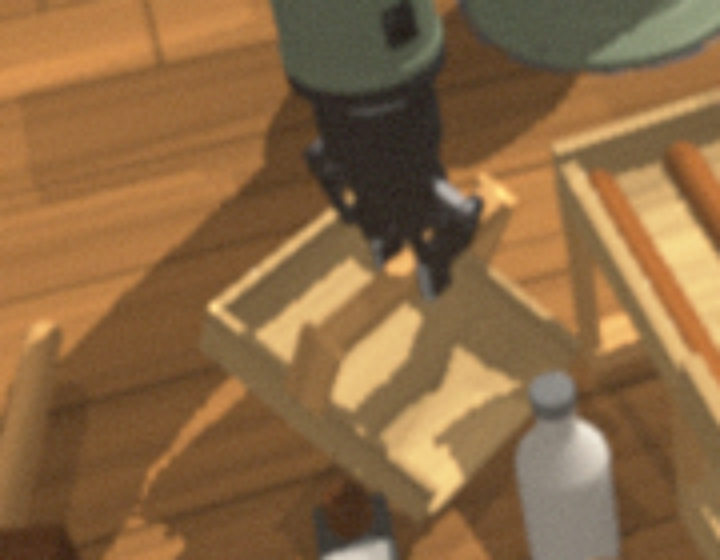

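```bash

python3 -m crank '[{"hand":1,"dx":0,"dy":-6,"dz":0,"yaw":0},{"hand":1,"dx":4,"dy":-8,"dz":-3,"yaw":0},{"hand":1,"dx":12,"dy":-8,"dz":-9,"yaw":0},{"hand":1,"dx":20,"dy":-8,"dz":-15,"yaw":0},{"hand":1,"dx":20,"dy":-8,"dz":-15,"yaw":0}]' 40
python3 - <<'E'
from h import *
T=cam('top')
print('mallet tip',onz(T,(418,280),.03),'head',onz(T,(432,210),.03),'plane',onz(T,(361,213),.02),onz(T,(369,212),.02),onz(T,(363,168),.03))
for n in('scene','wrist'):
    im=bot.grab_frame(n)
    if n=='wrist': cv2.imwrite('pics/wrist23.png',im[:,:,::-1]);continue
    im=im[130:270,80:260]
    cv2.imwrite(f'pics/{n}23.png',cv2.resize(im[:,:,::-1],None,fx=4,fy=4))
E
```

```text
clock: 23.8
position: [0.4508, -0.2821, 0.1405]
tool_rot: [-1.572, -0.001, -2.497]
force: [-0.9, -0.8, -4.0]
grip_width: 0.0293
mallet tip [ 0.32169846 -0.54910326  0.03      ] head [ 0.55681065 -0.60967721  0.03      ] plane [ 0.55132691 -0.36955167  0.02      ] [ 0.55436613 -0.39719259  0.02      ] [ 0.70696953 -0.38034882  0.03      ]
```

View pics/scene23.png

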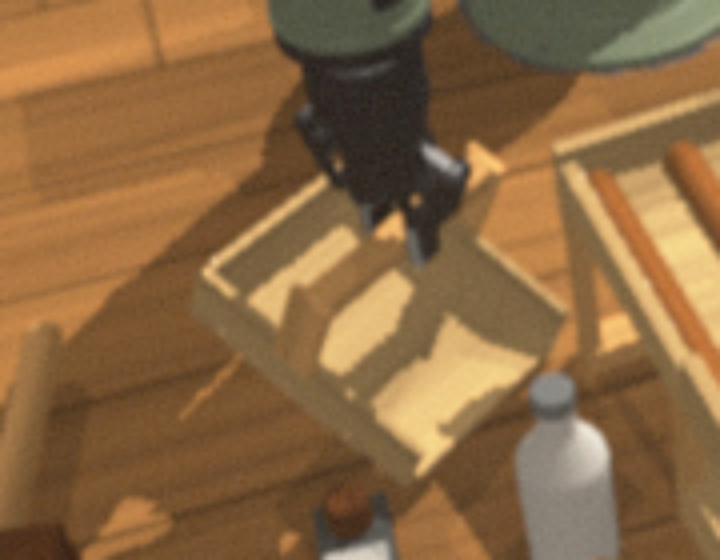

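View pics/wrist23.png

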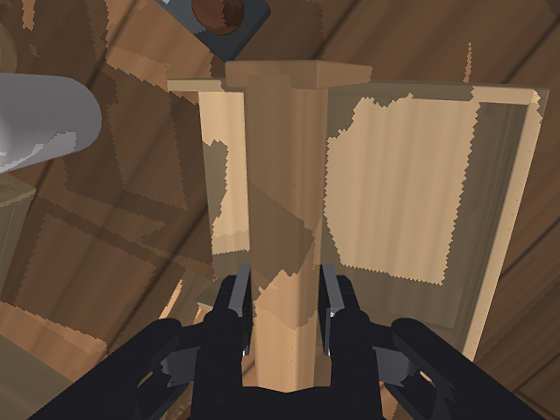

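The caddy is clear of the plane, whose knob shows at (215,10) in the wrist view. I'll set the edge down, open a little and let the handle lean back on the rear finger.

```bash

python3 -m crank '[{"hand":1,"dx":6,"dy":3,"dz":0,"yaw":0},{"hand":1,"dx":10,"dy":6,"dz":0,"yaw":0},{"hand":1,"dx":10,"dy":8,"dz":0,"yaw":0},{"hand":1,"dx":10,"dy":8,"dz":0,"yaw":0}]' 40
python3 -m crank '[{"hand":1,"dx":0,"dy":2,"dz":0,"yaw":0},{"hand":1,"dx":0,"dy":3,"dz":0,"yaw":0},{"hand":1,"dx":0,"dy":3,"dz":0,"yaw":0}]' 40
python3 -m crank '[{"hand":1,"dx":0,"dy":2,"dz":0,"yaw":0},{"hand":1,"dx":0,"dy":3,"dz":0,"yaw":0},{"hand":1,"dx":0,"dy":3,"dz":0,"yaw":0}]' 40
```

```text
clock: 24.23
position: [0.4456, -0.2888, 0.1323]
tool_rot: [-1.57, -0.0, -2.496]
force: [-0.9, -4.5, 2.9]
grip_width: 0.0294
clock: 24.48
position: [0.4456, -0.2877, 0.1292]
tool_rot: [-1.571, -0.0, -2.495]
force: [-0.1, -1.7, -0.1]
grip_width: 0.0286
clock: 24.73
position: [0.4451, -0.2877, 0.126]
tool_rot: [-1.572, -0.001, -2.495]
force: [-1.1, -3.0, -3.6]
grip_width: 0.0215
```

```bash

python3 - <<'E'
from h import *
for n in('scene','wrist'):
    im=bot.grab_frame(n)
    if n=='wrist': cv2.imwrite('pics/wrist24.png',im[:,:,::-1]);continue
    im=im[130:270,80:260]
    cv2.imwrite(f'pics/{n}24.png',cv2.resize(im[:,:,::-1],None,fx=4,fy=4))
E
```

```text
(no output)
```

View pics/scene24.png

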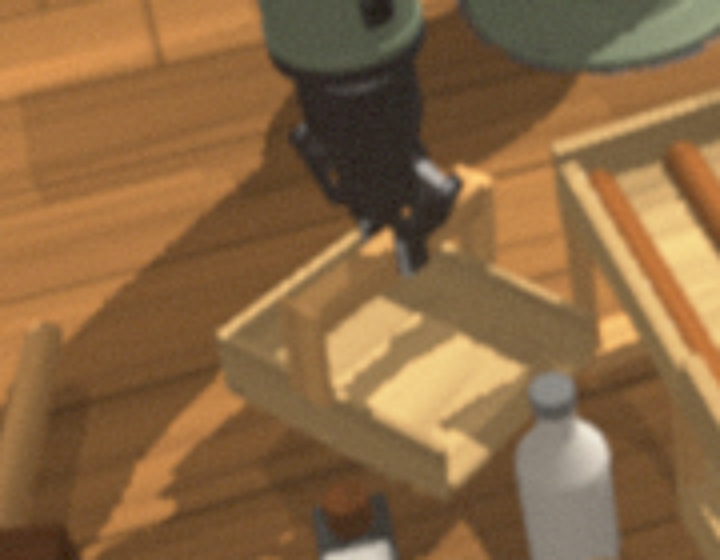

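View pics/wrist24.png

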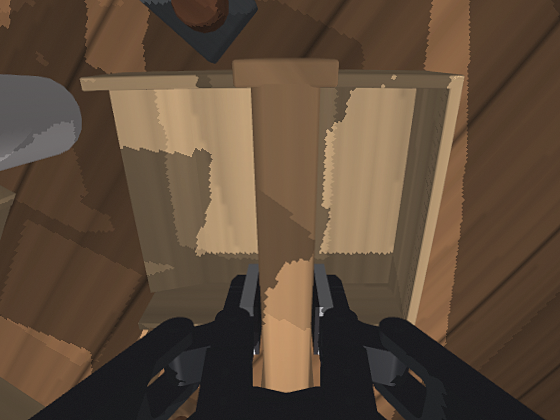

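The handle has snapped back flush in the pads, and the caddy hangs level about 30 mm above the bench. I'll move it back 45 mm, away from the glue and the plane, and set it down.

```bash

python3 -m crank '[{"hand":1,"dx":6,"dy":-3,"dz":0,"yaw":0},{"hand":1,"dx":18,"dy":-3,"dz":0,"yaw":0},{"hand":1,"dx":32,"dy":0,"dz":0,"yaw":0},{"hand":1,"dx":42,"dy":8,"dz":0,"yaw":0},{"hand":1,"dx":45,"dy":16,"dz":0,"yaw":0},{"hand":1,"dx":45,"dy":22,"dz":0,"yaw":0},{"hand":1,"dx":45,"dy":25,"dz":0,"yaw":0},{"hand":1,"dx":45,"dy":25,"dz":0,"yaw":0}]' 40
python3 -m crank '[{"hand":1,"dx":0,"dy":2,"dz":0,"yaw":0},{"hand":1,"dx":0,"dy":4,"dz":0,"yaw":0},{"hand":1,"dx":0,"dy":5,"dz":0,"yaw":0},{"hand":1,"dx":0,"dy":5,"dz":0,"yaw":0}]' 40
```

```text
clock: 25.5
position: [0.412, -0.3212, 0.1037]
tool_rot: [-1.558, 0.001, -2.499]
force: [3.2, -18.5, 27.3]
grip_width: 0.0212
clock: 25.83
position: [0.4132, -0.3227, 0.1004]
tool_rot: [-1.554, 0.002, -2.499]
force: [0.8, -33.7, 50.2]
grip_width: 0.021
```

The force is 50 N before full seating, so the caddy must be tilted a little sideways in the grip. I'll ease off and look.

```bash

python3 -m crank '[{"hand":1,"dx":0,"dy":-4,"dz":0,"yaw":0},{"hand":1,"dx":0,"dy":-7,"dz":0,"yaw":0},{"hand":1,"dx":0,"dy":-7,"dz":0,"yaw":0}]' 20
python3 - <<'E'
from h import *
for n in('scene','wrist'):
    im=bot.grab_frame(n)
    if n=='wrist': cv2.imwrite('pics/wrist25.png',im[:,:,::-1]);continue
    im=im[130:270,80:260]
    cv2.imwrite(f'pics/{n}25.png',cv2.resize(im[:,:,::-1],None,fx=4,fy=4))
E
```

```text
clock: 26.08
position: [0.4095, -0.3146, 0.1033]
tool_rot: [-1.571, 0.0, -2.495]
force: [-0.2, 0.2, -3.4]
grip_width: 0.0214
```

View pics/scene25.png

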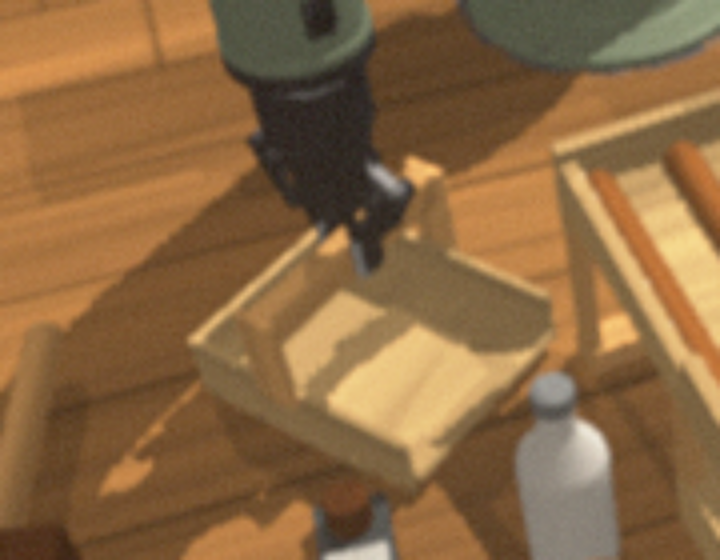

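View pics/wrist25.png

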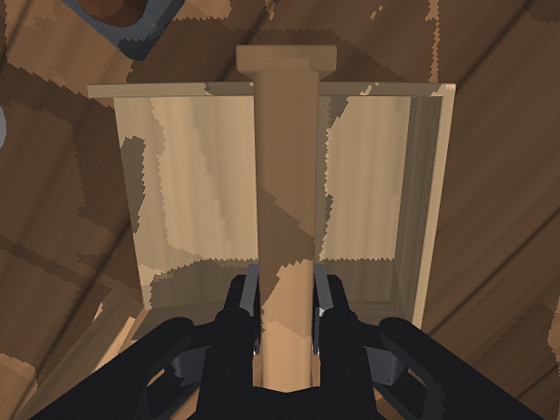

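The caddy is rolled a few degrees to one side in the grip, with its low side almost on the bench. A drop of a few millimetres will level it, so I'll lower it to light contact and let go.

```bash

python3 -m crank '[{"hand":1,"dx":0,"dy":1,"dz":0,"yaw":0},{"hand":1,"dx":0,"dy":2,"dz":0,"yaw":0},{"hand":1,"dx":0,"dy":2,"dz":0,"yaw":0}]' 20
python3 -m crank '[{"hand":0.6,"dx":0,"dy":0,"dz":0,"yaw":0},{"hand":0.6,"dx":0,"dy":0,"dz":0,"yaw":0},{"hand":0.2,"dx":0,"dy":0,"dz":0,"yaw":0},{"hand":0,"dx":0,"dy":0,"dz":0,"yaw":0},{"hand":0,"dx":0,"dy":0,"dz":0,"yaw":0},{"hand":0,"dx":0,"dy":0,"dz":0,"yaw":0}]' 20
python3 -m crank '[{"hand":0,"dx":0,"dy":-20,"dz":0,"yaw":0},{"hand":0,"dx":0,"dy":-60,"dz":0,"yaw":0},{"hand":0,"dx":0,"dy":-100,"dz":0,"yaw":0},{"hand":0,"dx":0,"dy":-140,"dz":0,"yaw":0},{"hand":0,"dx":0,"dy":-180,"dz":0,"yaw":0},{"hand":0,"dx":0,"dy":-220,"dz":0,"yaw":0},{"hand":0,"dx":30,"dy":-260,"dz":0,"yaw":0},{"hand":0,"dx":70,"dy":-280,"dz":0,"yaw":0},{"hand":0,"dx":110,"dy":-280,"dz":0,"yaw":0},{"hand":0,"dx":150,"dy":-280,"dz":0,"yaw":0}]'
python3 - <<'E'
from h import *
for n in('scene','wrist','top'):
    im=bot.grab_frame(n); cv2.imwrite(f'pics/{n}26.png',cv2.resize(im[:,:,::-1],None,fx=1.4,fy=1.4))
E
```

```text
clock: 26.43
position: [0.4091, -0.314, 0.1012]
tool_rot: [-1.573, -0.0, -2.495]
force: [-4.5, 5.1, 12.5]
grip_width: 0.0215
clock: 26.93
position: [0.4097, -0.3149, 0.1014]
tool_rot: [-1.571, -0.0, -2.495]
force: [-0.4, -0.2, 0.4]
grip_width: 0.0804
clock: 27.77
position: [0.2939, -0.4025, 0.3832]
tool_rot: [-1.568, 0.001, -2.494]
force: [-0.2, -0.8, -0.2]
grip_width: 0.0854
```

View pics/scene26.png

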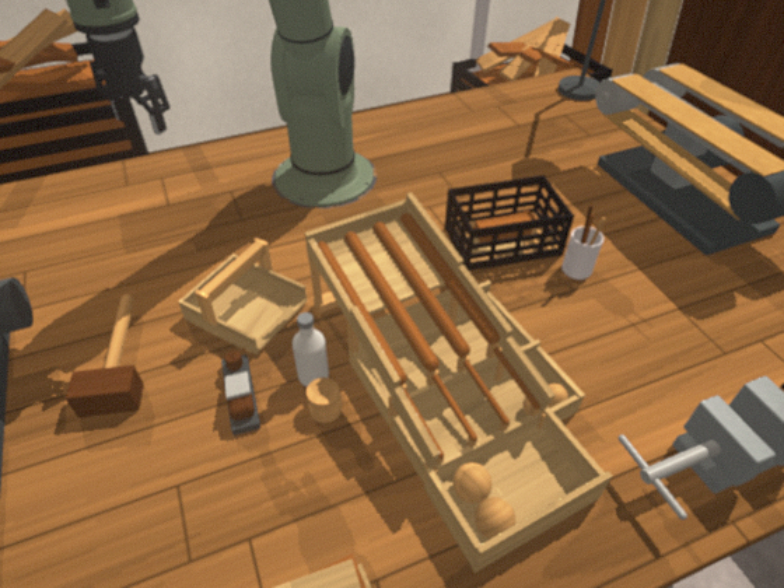

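View pics/top26.png

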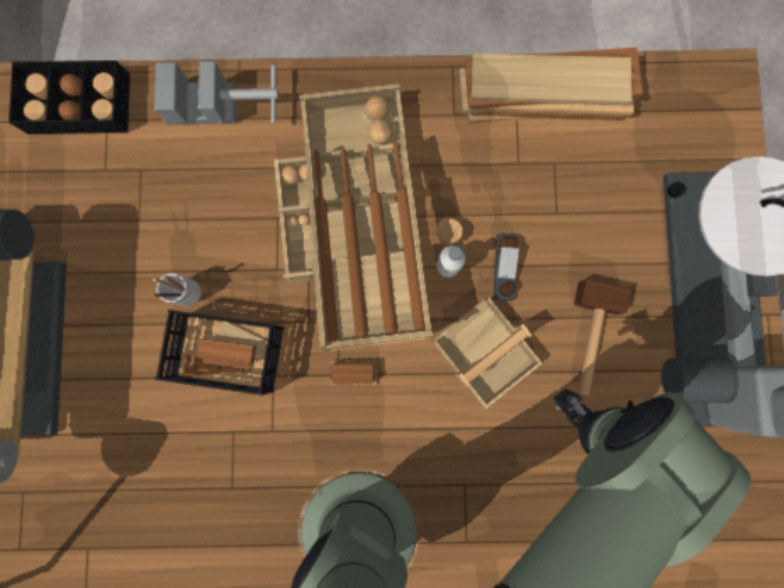

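```bash

python3 - <<'E'
from h import *
a=cv2.imread('pics/top0.png');b=bot.grab_frame('top')[:,:,::-1].copy()
p=np.hstack([cv2.resize(b[105:205,190:320],None,fx=3,fy=3,interpolation=2), cv2.resize(b[105:205,190:320]*0,None,fx=.1,fy=3)])
A=cv2.resize(a[105:205,290:400],None,fx=3.5,fy=3.5,interpolation=2);B=cv2.resize(b[105:205,290:400],None,fx=3.5,fy=3.5,interpolation=2)
cv2.imwrite('pics/z1.png',cv2.resize(b[105:205,190:320],None,fx=5,fy=5,interpolation=2));cv2.imwrite('pics/z2.png',np.hstack([A,B]))
for n,(x0,y0,x1,y1) in dict(glue=(308,172,336,200),wheels=(308,150,336,175),plane=(350,162,380,217),mallet=(408,192,458,282),sand=(232,254,275,278),pencils=(105,192,150,220)).items():
    w=a[y0:y1,x0:x1]; r=cv2.matchTemplate(b[y0-8:y1+8,x0-8:x1+8],w,cv2.TM_CCOEFF_NORMED); m=cv2.minMaxLoc(r); print(n,round(m[1],3),m[3][0]-8,m[3][1]-8)
s=bot.observe();print(s['clock'])
E
```

```text
glue 0.998 0 0
wheels 0.933 0 0
plane 0.988 0 0
mallet 0.685 0 0
sand 0.975 0 0
pencils 0.996 0 0
27.9667
```

View pics/z1.png

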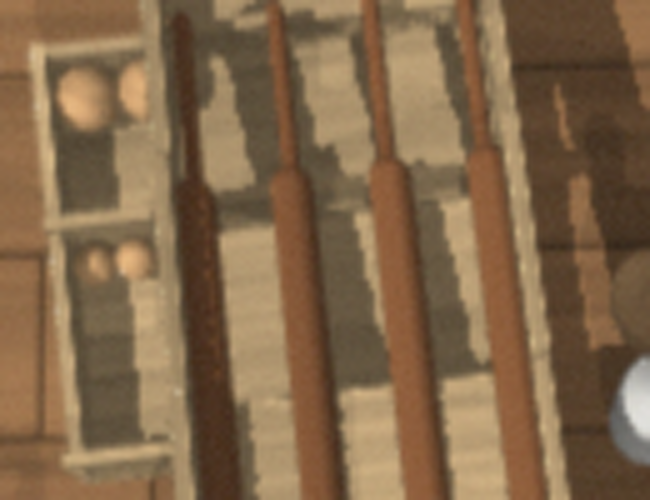

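View pics/z2.png

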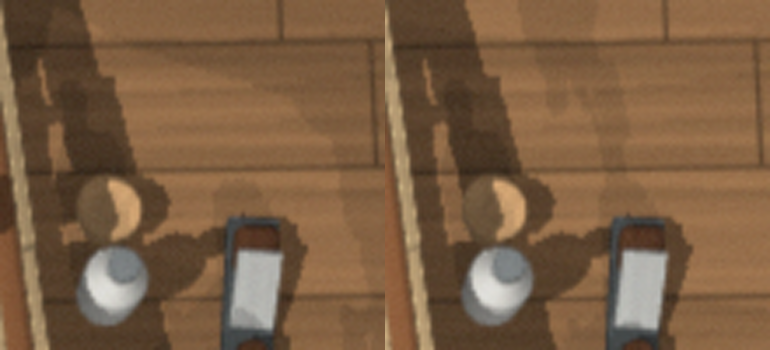

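The top view shows two medium balls in the upper pocket, at (85,100) and (135,90), and two small ones in the lower pocket, at (98,262) and (133,258). Both large balls are in the tray. No bystander has shifted by even a pixel, and the caddy stands upright and empty. I'm handing the job in.

```bash
python3 -c "
from workcell import bot
print(bot.job_done())"
```

```text
the job is handed in; nothing more can be done
None
```

The job is done and was handed in at about 28 s, well inside the 72 s limit.

- **Block:** I put it flat in the offcut crate, below the rim, before touching the caddy.
- **Pouring:** The arm's moves allow no tilting. I tipped the caddy by pressing its front face against the low cheek while the handle turned in a light grip. It tipped to about 35 degrees, by eye, not 45, and turned several degrees sideways in the grip. The balls jammed once at the lip and came free when I drew the caddy back.
- **Caddy:** It stands upright and empty on the bench, near where it started.

**Last checks:** The final pictures show two large balls in the foot tray, two medium and two small in their own pockets, and the gripper clear of everything. A comparison of the first and last top pictures found no shift in any of the other things. The match for the mallet was weak (0.69), probably because of the arm and its shadow.

**Forces:** The push against the cheek peaked at about 34 N. Setting the caddy down slightly askew gave up to about 60 N at the wrist, below the 120 N limit. I eased off and set it down again lightly.

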